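Shut a sliding-lid desk box with its thin lid

ROBOT

A 6-joint arm with a two-finger parallel gripper is mounted at the origin on a cart in front of the work surface, level with it; the furniture and walls round the work are solid. World frame = base frame: x ahead of the robot, y to its left, z up, the work surface at z = 0. Lengths are in m, angles in rad, forces in N, time in s.
With the tool pointing down it reaches from about 0.225 to 0.875 m from the base axis. Payload 3.4 kg.
Tool frame: the origin (TCP) lies at the very end of the fingers, on their centre line; the grasp point (between the pads) lies 19 mm behind it; z points along the fingers, y is the line along which they close (so a half turn about z gives the same grasp; the last joint's range is limited). The gripper opens to 85 mm and grips with 20 to 120 N. Pads are 22 mm wide; open, the fingers measure 114 mm over their backs; the gripper's body (76 mm by 85 mm) begins 54 mm behind the grasp point. The pads swing forward as they close: fully open they stand 13 mm farther back than shut.
Start: joints at [1.139, 0.276, 1.505, -0, 1.361, -0.121], TCP at [0.176, 0.547, 0.231] pointing down, gripper open.
Joint ranges: [-2.89, 2.89], [-0.75, 2.08], [0.22, 2.7], [-1.18, 4.32], [0.11, 2.71], [-2.7, 2.7]. Speed limits (rad/s): [2.57, 2.57, 3.14, 3.14, 3.14, 3.14].

INTERFACE

Orientations are given as a unit quaternion [w, x, y, z].
In Python, from rig import get_state, optics, sign_off gives the robot as it stands.
- The arm moves only by the tool send_rows, never from a script. Its argument "increments" is a list of rows, each an object with "gripper": the gripper's target within -1 to 1 (shut at 1, half-way at 0, fully open at -1); "linear": the shift along the world's x, y, z in m, a list of three; "delta_rot": the turn, a rotation vector about the world's x, y, z in rad, a list of three. In form: [{"gripper": gripper, "linear": [dx, dy, dz], "delta_rot": [rx, ry, rz]}, ...]. A call has 1 to 8 rows; each row is the pose to reach, as a shift and turn from the pose commanded when the call began; what a row does not reach only later rows make up. A row lasts 1/10 s, in which the tool goes at most 50 mm and 8.59 degrees, less where a joint would pass 70% of its speed; a pose out of reach is approached as far as the arm can. A call with a gripper value outside its range is refused whole. The fingers move at their own pace and stop on an object; "newtons" is the grip in N (left out, the last holds). Time passes only in rows, so rows that repeat a pose let the fingers close. It gives the time, the measured TCP pose, the force, the opening and the grip force at its end, in the units of the state.
- get_state(): the state, without advancing time (a new reading comes with each control period).
- optics.get_image(name): name is "scene" or "top" or "wrist"; returns a dict with "pixels" (480x640x3 uint8, blue, green, red), "K" (3x3 intrinsics, pixels), "rvec" (rotation vector, rad) and "tvec" (3), from world to camera coordinates, as OpenCV has them; the wrist camera has in their place "T_tool_cam" (4x4, takes a point from camera to tool coordinates, whose origin is the TCP and whose axes are the flange's). Camera axes: x right, y down, z forward; pixel columns grow to the right and rows downward; lengths in m; the calibration is good to about 2 mm. A picture is of the moment at which its call begins: read the wrist's pose just before it. There is no depth.
- sign_off(): hands the job in; it is judged then, once.
The state is a dict: "clock": time; "qpos": joint angles; "qd": joint speeds; "effort": joint torques, N m; "position": TCP position; "ee_rot": TCP orientation; "contact_force": force on the tool from outside, world axes, zero at the start; "moment": the same for the moment, N m; "width": finger opening in m; "gripper_force": force on a finger pad.
Only numpy, scipy, OpenCV 4.12 (cv2) and the standard library are available. Lean on these libraries where they do the work, as an engineer would, in place of code of your own. Each camera call takes 0.05 s, during which the arm holds its last target. There are 200 camera calls.

TASK

Close the little wooden desk box with its own lid. The lid lies flat on the felt desk pad, too thin to pick up where it is: press lightly on it, draw it straight toward you until the end with the dark thumb mark hangs well out over the desk's front edge, take it there and carry it to the box, then feed its plain end into the grooves at the box's open end, let go and push it on under the spring catch, fully home against the far end. Be gentle: do not scrub the lid hard over the felt, ram it into the box or shove the box away, and leave the mouse, the sticky notes and the binder clip where they are.

Things in the scene. Friction and masses are not known exactly. Their poses are not given: they have to be found in the camera images.
- lid: thin flat wooden board, 128 long x 56 wide x 3 thick, about 25 g, flat on the felt desk pad. Origin: centre of its underside; z up; x points along its length to the plain end, which goes into the box first (last 6 mm are 55 wide, 2.2 thick). Pressed on top by the fingertips with 4 to 8 N it follows them over the felt; over 11 N would scuff it. Past half its length overhanging it tips off.
- lid_tail (a point): middle of the lid's tail end face, at half thickness. The tail is the lid's -x end, with a flush round dark thumb mark 21 across, 18 from the end. It starts toward the robot, within 0.35 rad of square to the desk edge, not overhanging. With 30 to 50 mm over the edge the lid can be pinched there from above by its two long sides, 56 apart
- lid_lead (a point): middle of the lid's plain end face, which goes into the box first, at half thickness
- desk_box: open wooden desk box, 132 long x 75 wide x 38 high, 1.3 kg with its iron base, loose on rubber feet (skids at 12 to 20 N), small stationery inside. Origin: centre of its underside; x points into the box, z up; its open end at x = -66 faces the robot within 0.22 rad. The near end wall and two side ledges, 27 high, carry the lid. The far end wall, inner face at x = 58, stops it.
- box_mouth (a point): middle of the open end, ledge height: point (-66, 0, 27) of the box. Grooves along both long sides: 5.5 high (27 to 32.5), 59 wide between outer walls, 50 between ledges or between the lips above. The outer walls flare to 67 wide over the first 14 mm; the lips start 11 in with raised undersides (full from 20 in), so the lid's plain end can be set on the ledges just inside and slid on
- box_catch (a point): lowest point of a domed steel spring catch under a metal strap across the box, 18 mm before the far end wall, 28.3 above the box's underside. The lid's plain end wedges under it and lifts it 1.7 mm; for the last 25 mm of the lid's way the catch drags on the lid with about 4 to 8 N and then keeps it shut, so pushing home takes that force until the hard stop is felt. Over 20 N is ramming
- box_home (a point): point of the box where the lid's origin lies when it is fully home: (-6, 0, 27) of the box; the lid's tail then stands 4 mm proud of the open end
- mat: thin grey felt desk pad, 290 (x) x 700 (y), on which all the listed things lie; it does not move. Origin: its middle, 6 mm below its top face. Its top stands 2 to 6 mm above the desk top, different each time, and the reading is not exact: feel for it. The desk's front edge, square to x, lies at x = 406 mm; the pad begins 2 to 4 mm behind it; the desk front drops straight down.
- mouse: black computer mouse, 100 x 58 x 34, in the middle of the pad; origin centre of its underside; to be left alone
- sticky_notes: block of pale sticky notes, 76 x 77 x 18, left of the lid; origin centre of its underside; to be left alone
- binder_clip: black binder clip lying down, 30 x 52 x 18, at the front between lid and box; origin centre of its underside; to be left alone

How it is judged:
On the way, in this order (a step that is already met when the one before it is completed fails the run):
1. the lid, still lying flat on the desk pad, has been slid out until its tail hangs at least 22 mm beyond the desk's front edge (world x of lid_tail below 0.384 m and z of lid in the frame of mat below 0.0085 m and angle between lid's own z axis and vertical below 0.06 rad), for 0.2 s.
2. the lid is held by the fingers, clear of the desk pad (height (world z) of lid above 0.015 m and contact force between the fingers and lid above 2 N and contact force between lid and mat below 0.1 N), for 0.2 s.
At the end, for the whole second after the job is handed in: The lid lies in the grooves of the upright box, plain end first, pushed home to within 1.5 mm of the far stop, let go, and lid and box are at rest on the desk pad (x of lid in the frame of desk_box between -0.0077 and -0.0043 m and y of lid in the frame of desk_box between -0.0025 and 0.0025 m and z of lid in the frame of desk_box between 0.0255 and 0.0305 m and angle between the x axis of lid and the x axis of desk_box, either way round below 0.06 rad and x of lid_lead in the frame of desk_box above 0.04 m and angle between desk_box's own z axis and vertical below 0.05 rad and contact force between the fingers and lid below 0.1 N and linear speed of each of lid, desk_box below 0.01 m/s); the robot touches nothing.
It fails at once if the lid is scrubbed hard over the felt: pressed on it with over 11 N while it slides (contact force between lid and mat above 11 N and linear speed of lid above 0.01 m/s).
It fails at once if the lid is rammed into the box: over 20 N between lid and box while it is fed in, or over 20 N from the fingers on the lid in the last 16 mm of its way ((contact force between lid and desk_box above 20 N and x of lid in the frame of desk_box below -0.034 m) or (contact force between the fingers and lid above 20 N and distance between lid and box_home below 0.016 m)).
It fails at once if the box is shoved more than 12 mm (distance of desk_box from where it was at the start of the episode above 0.012 m).
It fails at once if the mouse, the sticky notes or the binder clip is moved more than 15 mm (distance of any of mouse, sticky_notes, binder_clip from where it was at the start of the episode above 0.015 m).
It also fails if it takes over 72 s, if anything falls off the work surface, if the arm or the gripper's body presses on something with over 40 N, if the wrist force passes 120 N, or if a joint passes its speed limit or range.

## Working session

There is one attempt and no reset: what is moved stays moved. The work goes in short steps, Python scripts to look and compute and a tool call to move; the robot and the scene stay as the last step left them, time stands still between calls to the robot, and variables do not carry over. Pictures are saved under pics/ and viewed, at most 10 in all, crops included, and the job is handed in when it is done.

Besides the shell and the picture viewer there is one more tool, called after "Call:" as name([rows], argument=value, ...), one row to a line, values as JSON. send_rows: Moves the arm, as the interface text tells. Its arguments: {"type":"object","properties":{"increments":{"type":"array"},"newtons":{"type":"number"}},"required":["increments"]}

```bash
mkdir -p pics; cat > h.py <<'E'
import numpy as np, cv2
from rig import get_state, optics, sign_off
def grab(name,fn):
    s=get_state(); d=optics.get_image(name); cv2.imwrite('pics/'+fn+'.png',d['pixels']); d['s']=s
    np.save('pics/'+fn+'.npy',{k:v for k,v in d.items() if k!='pixels'},allow_pickle=True); return d
def px2w(d,uv,z):
    K=np.array(d['K']); uv=np.array(uv,float).reshape(-1,2)
    if 'rvec' in d:
        R=cv2.Rodrigues(np.array(d['rvec'],float))[0]; t=np.array(d['tvec'],float).ravel()
        Rc=R.T; c=-R.T@t
    else:
        from scipy.spatial.transform import Rotation as Ro
        T=np.array(d['T_tool_cam']); q=d['s']['ee_rot']; Rt=Ro.from_quat([q[1],q[2],q[3],q[0]]).as_matrix()
        Rc=Rt@T[:3,:3]; c=Rt@T[:3,3]+np.array(d['s']['position'])
    out=[]
    for u,v in uv:
        r=Rc@np.linalg.solve(K,[u,v,1]); out.append(c+r*(z-c[2])/r[2])
    return np.array(out)
def load(fn): return np.load('pics/'+fn+'.npy',allow_pickle=True).item()
E
python3 - <<'E'
from h import *
s=get_state(); print(s)
for n in('top','scene'):
    d=grab(n,n+'0'); R=cv2.Rodrigues(np.array(d['rvec'],float))[0]; print(n,d['K'],-R.T@np.array(d['tvec']).ravel())
E
```

```text
{'clock': 0.0, 'qpos': array([ 1.13900623e+00,  2.76595345e-01,  1.50617782e+00, -3.63963010e-05,
        1.36066963e+00, -1.21013365e-01]), 'qd': array([-0.00051277, -0.00073455, -0.00015562, -0.0005245 , -0.00063821,
       -0.00079104]), 'effort': array([ 1.86071920e-03, -4.16784453e+01, -2.45804071e+01,  3.48927524e-04,
        1.09789224e-02,  4.09665040e-05]), 'position': array([0.1756304 , 0.54695154, 0.2304217 ]), 'ee_rot': array([-2.35328878e-04,  1.54759964e-01,  9.87951668e-01, -8.94814289e-04]), 'contact_force': array([ 1.04683847,  0.35358506, -0.06578672]), 'moment': array([ 0.03069226,  0.01050594, -0.03390712]), 'gripper_force': 0.0, 'width': 0.08526073347012207}
top [[490.64015169   0.         325.36525506]
 [  0.         490.64015169 237.63920854]
 [  0.           0.           1.        ]] [0.48149781 0.15440942 0.9641933 ]
scene [[597.74897436   0.         317.91575173]
 [  0.         597.74897436 241.55918644]
 [  0.           0.           1.        ]] [-0.28996854 -0.44805189  0.92570277]
```

View pics/top0.png

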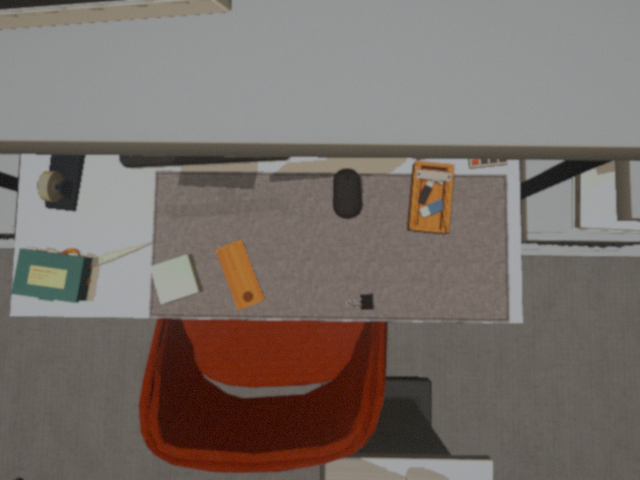

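View pics/scene0.png

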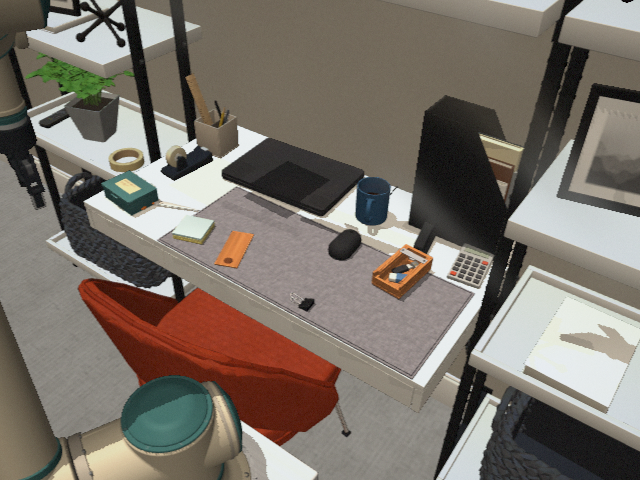

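Top view: lid centre ≈(240,275) with the thumb mark at ≈(248,296), box ≈(432,198) with its open end toward the bottom, clip ≈(365,301), sticky notes ≈(175,279), mouse ≈(347,193). I'll enlarge the lid and box.

```bash
python3 - <<'E'
from h import *
im=cv2.imread('pics/top0.png')
a=cv2.resize(im[230:330,200:280],None,fx=5,fy=5,interpolation=cv2.INTER_CUBIC)
b=cv2.resize(im[150:250,395:475],None,fx=5,fy=5,interpolation=cv2.INTER_CUBIC)
cv2.imwrite('pics/crop0.png',np.hstack([a,b]))
E
```

```text
(no output)
```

View pics/crop0.png

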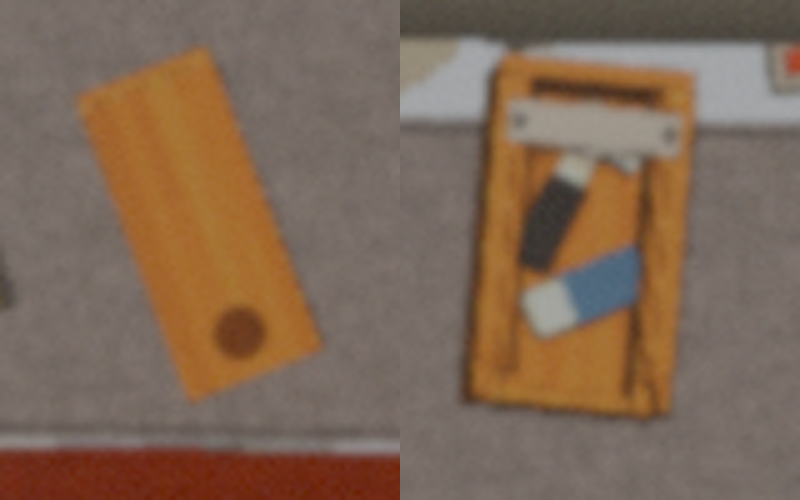

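Crop: lid corners at (78,98),(207,47),(323,348),(193,402), thumb mark (240,333). Box rim corners at (502,55),(694,75),(668,413),(472,400), with its steel strap near the far end.

```bash
python3 - <<'E'
from h import *
d=load('top0')
def f(p,o): return (np.array(p)+.5)/5-.5+np.array(o)
def m(a,L): 
    return [np.round(np.linalg.norm(a[i]-a[(i+1)%4])*1e3,1) for i in range(4)]
L=px2w(d,f([(78,98),(207,47),(323,348),(193,402),(240,333)],(200,230)),0.007)
print(L.round(4),m(L[:4],0)); a=(L[0]+L[1]-L[2]-L[3])/2; print('lid c',L[:4].mean(0),'yaw',np.arctan2(a[1],a[0]), 'tail',(L[2]+L[3])/2)
B=px2w(d,f([(102,55),(294,75),(268,413),(72,400)],(395,150)),0.042)
print(B.round(4),m(B,0)); a=(B[0]+B[1]-B[2]-B[3])/2; print('box c',B.mean(0),'yaw',np.arctan2(a[1],a[0]),'mouth',(B[2]+B[3])/2)
print(px2w(d,[(365,301),(175,279),(347,193),(320,319),(154,300)],0.01).round(3))
E
```

```text
[[0.5392 0.3809 0.007 ]
 [0.56   0.3309 0.007 ]
 [0.4434 0.2824 0.007 ]
 [0.4219 0.3323 0.007 ]
 [0.4487 0.3148 0.007 ]] [np.float64(54.2), np.float64(126.2), np.float64(54.3), np.float64(127.0)]
lid c [0.49113235 0.33163207 0.007     ] yaw 0.3936792439106942 tail [0.43266367 0.30734638 0.007     ]
[[ 0.7117 -0.004   0.042 ]
 [ 0.7048 -0.077   0.042 ]
 [ 0.5752 -0.0662  0.042 ]
 [ 0.5791  0.0075  0.042 ]] [np.float64(73.4), np.float64(130.1), np.float64(73.8), np.float64(133.1)]
box c [ 0.64270806 -0.03491312  0.042     ] yaw -0.08506705883951207 mouth [ 0.57714783 -0.02932261  0.042     ]
[[0.443 0.087 0.01 ]
 [0.48  0.457 0.01 ]
 [0.653 0.124 0.01 ]
 [0.407 0.174 0.01 ]
 [0.439 0.496 0.01 ]]
```

Call:
send_rows([
  {"gripper": 1, "linear": [0.04, -0.026, -0.014], "delta_rot": [0, 0, 0.08]},
  {"gripper": 1, "linear": [0.08, -0.052, -0.028], "delta_rot": [0, 0, 0.17]},
  {"gripper": 1, "linear": [0.12, -0.078, -0.042], "delta_rot": [0, 0, 0.25]},
  {"gripper": 1, "linear": [0.16, -0.104, -0.056], "delta_rot": [0, 0, 0.34]},
  {"gripper": 1, "linear": [0.2, -0.13, -0.07], "delta_rot": [0, 0, 0.42]},
  {"gripper": 1, "linear": [0.24, -0.156, -0.084], "delta_rot": [0, 0, 0.51]},
  {"gripper": 1, "linear": [0.28, -0.182, -0.098], "delta_rot": [0, 0, 0.6]},
  {"gripper": 1, "linear": [0.32, -0.21, -0.11], "delta_rot": [0, 0, 0.68]},
], newtons=30)

```text
clock: 0.9
position: [0.4967, 0.3363, 0.1203]
ee_rot: [-0.001, -0.185, 0.983, 0.0]
contact_force: [0.7, 1.0, -0.7]
width: 0.0003
gripper_force: 0.0
```

Call:
send_rows([
  {"gripper": 1, "linear": [0, 0, 0], "delta_rot": [0, 0, 0]},
  {"gripper": 1, "linear": [0, 0, 0], "delta_rot": [0, 0, 0]},
  {"gripper": 1, "linear": [0, 0, 0], "delta_rot": [0, 0, 0]},
])

```text
clock: 1.2
position: [0.4947, 0.338, 0.1213]
ee_rot: [-0.001, -0.183, 0.983, 0.0]
contact_force: [0.1, 0.6, 0.2]
width: 0.0002
gripper_force: 0.0
```

```bash
python3 - <<'E'
from h import *
d=grab('wrist','w1'); s=d['s']; print(s['position'],s['ee_rot'],s['contact_force'],d['T_tool_cam'],s['qpos'],s['width'])
E
```

```text
[0.49473681 0.33799289 0.12126147] [-5.67469281e-04 -1.83490208e-01  9.83021353e-01  2.00488076e-04] [0.0519054  0.58661036 0.2089483 ] [[-6.62892225e-04 -9.46996140e-01 -3.21244254e-01  8.16558123e-02]
 [ 9.99999769e-01 -5.79757967e-04 -3.54445297e-04 -2.29404452e-04]
 [ 1.49414413e-04 -3.21244415e-01  9.46996306e-01 -1.42048059e-01]
 [ 0.00000000e+00  0.00000000e+00  0.00000000e+00  1.00000000e+00]] [ 4.82819368e-01  3.90573134e-01  1.61827270e+00  7.91184495e-04
  1.13371393e+00 -1.45738383e+00] 0.00016813528716070144
```

View pics/w1.png

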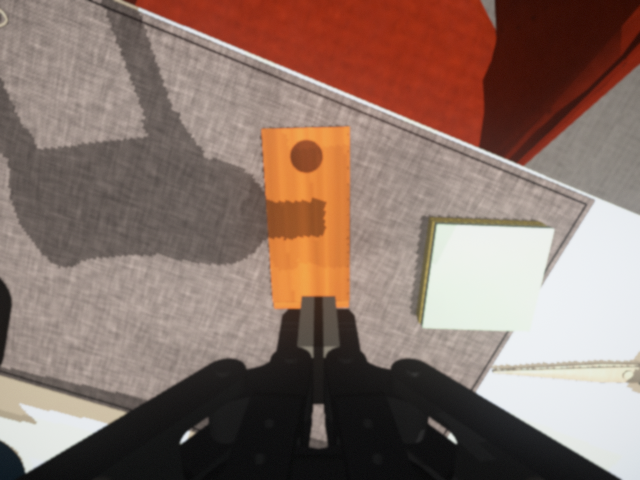

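Wrist view: lid corners (262,128),(350,126),(350,307),(274,307), thumb mark (306,156).

```bash
python3 - <<'E'
from h import *
d=load('w1')
L=px2w(d,[(262,128),(350,126),(350,307),(274,307),(306,156)],0.007)
print(L.round(4),[np.linalg.norm(L[i]-L[(i+1)%4]).round(4) for i in range(4)])
a=L[2]+L[3]-L[0]-L[1]; print(L[:4].mean(0),np.arctan2(a[1],a[0]),(L[0]+L[1])/2)
print(px2w(d,[(590,200),(150,10),(100,1)],0.0).round(4))
E
```

```text
[[0.4458 0.2813 0.007 ]
 [0.4248 0.3322 0.007 ]
 [0.5422 0.381  0.007 ]
 [0.562  0.3294 0.007 ]
 [0.4521 0.313  0.007 ]] [np.float64(0.055), np.float64(0.1271), np.float64(0.0553), np.float64(0.1258)]
[0.49370377 0.33095803 0.007     ] 0.39339021599799573 [0.43531305 0.30672451 0.007     ]
[[0.4111 0.504  0.    ]
 [0.4066 0.1978 0.    ]
 [0.4125 0.1694 0.    ]]
```

Call:
send_rows([
  {"gripper": 1, "linear": [0.012, 0.002, -0.04], "delta_rot": [0, 0, 0]},
  {"gripper": 1, "linear": [0.023, 0.005, -0.08], "delta_rot": [0, 0, 0]},
  {"gripper": 1, "linear": [0.023, 0.005, -0.1], "delta_rot": [0, 0, 0]},
  {"gripper": 1, "linear": [0.023, 0.005, -0.104], "delta_rot": [0, 0, 0]},
  {"gripper": 1, "linear": [0.023, 0.005, -0.104], "delta_rot": [0, 0, 0]},
])

```text
clock: 1.75
position: [0.5175, 0.3435, 0.0174]
ee_rot: [-0.0, -0.184, 0.983, -0.0]
contact_force: [0.7, -0.0, 0.3]
width: -0.0003
gripper_force: 0.0
```

Call:
send_rows([
  {"gripper": 1, "linear": [0, 0, 0], "delta_rot": [0, 0, 0]},
  {"gripper": 1, "linear": [0, 0, -0.003], "delta_rot": [0, 0, 0]},
  {"gripper": 1, "linear": [0, 0, -0.005], "delta_rot": [0, 0, 0]},
  {"gripper": 1, "linear": [0, 0, -0.005], "delta_rot": [0, 0, 0]},
])

```text
clock: 2.15
position: [0.5187, 0.3427, 0.0128]
ee_rot: [0.0, -0.184, 0.983, 0.0]
contact_force: [-0.1, -0.3, 0.9]
width: 0.0001
gripper_force: 0.0
```

Call:
send_rows([
  {"gripper": 1, "linear": [0, 0, -0.001], "delta_rot": [0, 0, 0]},
  {"gripper": 1, "linear": [0, 0, -0.002], "delta_rot": [0, 0, 0]},
  {"gripper": 1, "linear": [0, 0, -0.003], "delta_rot": [0, 0, 0]},
  {"gripper": 1, "linear": [0, 0, -0.003], "delta_rot": [0, 0, 0]},
])

```text
clock: 2.55
position: [0.5185, 0.3425, 0.0091]
ee_rot: [-0.0, -0.184, 0.983, -0.0]
contact_force: [-0.6, 0.3, -0.2]
width: -0.0
gripper_force: 0.0
```

Call:
send_rows([
  {"gripper": 1, "linear": [0, 0, -0.001], "delta_rot": [0, 0, 0]},
  {"gripper": 1, "linear": [0, 0, -0.001], "delta_rot": [0, 0, 0]},
])

```text
clock: 2.75
position: [0.5186, 0.3426, 0.0082]
ee_rot: [-0.0, -0.184, 0.983, 0.0]
contact_force: [-0.1, -0.9, -1.0]
width: 0.0003
gripper_force: 0.0
```

Call:
send_rows([
  {"gripper": 1, "linear": [0, 0, -0.001], "delta_rot": [0, 0, 0]},
  {"gripper": 1, "linear": [0, 0, -0.001], "delta_rot": [0, 0, 0]},
])

```text
clock: 2.95
position: [0.5186, 0.3426, 0.0073]
ee_rot: [-0.0, -0.184, 0.983, 0.0]
contact_force: [1.1, -0.6, 0.2]
width: 0.0002
gripper_force: 0.0
```

Call:
send_rows([
  {"gripper": 1, "linear": [0, 0, -0.0005], "delta_rot": [0, 0, 0]},
  {"gripper": 1, "linear": [0, 0, -0.0005], "delta_rot": [0, 0, 0]},
])

```text
clock: 3.15
position: [0.5186, 0.3427, 0.0068]
ee_rot: [-0.0, -0.184, 0.983, 0.0]
contact_force: [-0.5, 0.3, -0.2]
width: 0.0
gripper_force: 0.0
```

Call:
send_rows([
  {"gripper": 1, "linear": [0, 0, -0.0005], "delta_rot": [0, 0, 0]},
  {"gripper": 1, "linear": [0, 0, -0.0005], "delta_rot": [0, 0, 0]},
])

```text
clock: 3.35
position: [0.5187, 0.3427, 0.0068]
ee_rot: [0.0, -0.184, 0.983, 0.0]
contact_force: [-0.3, 0.7, 3.0]
width: -0.0002
gripper_force: 1.5
```

Call:
send_rows([
  {"gripper": 1, "linear": [0, 0, -0.0005], "delta_rot": [0, 0, 0]},
  {"gripper": 1, "linear": [0, 0, -0.0005], "delta_rot": [0, 0, 0]},
])

```text
clock: 3.55
position: [0.5187, 0.3426, 0.0067]
ee_rot: [0.0, -0.184, 0.983, 0.0]
contact_force: [-2.3, -1.2, 5.1]
width: -0.0001
gripper_force: 3.1
```

Call:
send_rows([
  {"gripper": 1, "linear": [-0.001, 0, -0.0001], "delta_rot": [0, 0, 0]},
  {"gripper": 1, "linear": [-0.003, 0, -0.0001], "delta_rot": [0, 0, 0]},
  {"gripper": 1, "linear": [-0.006, 0, -0.0001], "delta_rot": [0, 0, 0]},
  {"gripper": 1, "linear": [-0.009, 0, -0.0001], "delta_rot": [0, 0, 0]},
])

```text
clock: 3.95
position: [0.5111, 0.3434, 0.0067]
ee_rot: [0.002, -0.184, 0.983, 0.001]
contact_force: [1.9, 0.1, 5.7]
width: 0.0
gripper_force: 2.8
```

Call:
send_rows([
  {"gripper": 1, "linear": [-0.003, 0, 0], "delta_rot": [0, 0, 0]},
  {"gripper": 1, "linear": [-0.006, 0, 0], "delta_rot": [0, 0, 0]},
  {"gripper": 1, "linear": [-0.009, 0, 0], "delta_rot": [0, 0, 0]},
  {"gripper": 1, "linear": [-0.012, 0, 0], "delta_rot": [0, 0, 0]},
])

```text
clock: 4.35
position: [0.4991, 0.3434, 0.0067]
ee_rot: [0.002, -0.184, 0.983, 0.001]
contact_force: [3.3, 0.9, 5.2]
width: 0.0
gripper_force: 2.8
```

```bash
cat >> h.py <<'E'
def lid(fn,z=0.0067):
    d=grab('wrist',fn); hsv=cv2.cvtColor(d['pixels'],cv2.COLOR_BGR2HSV)
    m=cv2.inRange(hsv,(7,120,60),(22,255,255)); m=cv2.morphologyEx(m,cv2.MORPH_CLOSE,np.ones((15,15)))
    c=max(cv2.findContours(m,cv2.RETR_EXTERNAL,cv2.CHAIN_APPROX_NONE)[0],key=cv2.contourArea)
    p=cv2.approxPolyDP(c,8,True).reshape(-1,2); print(d['s']['position'].round(4),d['s']['contact_force'].round(1))
    for a,b in zip(p,px2w(d,p,z)): print(a,b.round(4))
E
python3 - <<'E'
from h import *
lid('w2')
E
```

```text
[0.4991 0.3434 0.0067] [3.3 0.9 5.2]
[339  57] [0.4076 0.3152 0.0067]
[338  72] [0.412  0.3166 0.0067]
[207  85] [0.4315 0.2772 0.0067]
[254 367] [0.5329 0.3269 0.0067]
[270 360] [0.5271 0.3321 0.0067]
[283 314] [0.5043 0.3299 0.0067]
[302 297] [0.4943 0.3344 0.0067]
[334 297] [0.4897 0.3463 0.0067]
[354 316] [0.4947 0.3571 0.0067]
[366 361] [0.5129 0.3703 0.0067]
[384 367] [0.5129 0.3786 0.0067]
[373  77] [0.4092 0.328  0.0067]
[383  76] [0.4077 0.331  0.0067]
```

Call:
send_rows([
  {"gripper": 1, "linear": [-0.003, 0, 0], "delta_rot": [0, 0, 0]},
  {"gripper": 1, "linear": [-0.006, 0, 0], "delta_rot": [0, 0, 0]},
  {"gripper": 1, "linear": [-0.009, 0, 0], "delta_rot": [0, 0, 0]},
  {"gripper": 1, "linear": [-0.012, 0, 0], "delta_rot": [0, 0, 0]},
  {"gripper": 1, "linear": [-0.015, 0, 0], "delta_rot": [0, 0, 0]},
  {"gripper": 1, "linear": [-0.018, 0, 0], "delta_rot": [0, 0, 0]},
  {"gripper": 1, "linear": [-0.021, 0, 0], "delta_rot": [0, 0, 0]},
])

```text
clock: 5.1
position: [0.4781, 0.3435, 0.0067]
ee_rot: [0.002, -0.184, 0.983, 0.001]
contact_force: [1.9, -0.2, 5.7]
width: 0.0002
gripper_force: 2.8
```

Call:
send_rows([
  {"gripper": 1, "linear": [-0.003, 0, 0], "delta_rot": [0, 0, 0]},
  {"gripper": 1, "linear": [-0.006, 0, 0], "delta_rot": [0, 0, 0]},
  {"gripper": 1, "linear": [-0.009, 0, 0], "delta_rot": [0, 0, 0]},
  {"gripper": 1, "linear": [-0.012, 0, 0], "delta_rot": [0, 0, 0]},
  {"gripper": 1, "linear": [-0.015, 0, 0], "delta_rot": [0, 0, 0]},
  {"gripper": 1, "linear": [-0.018, 0, 0], "delta_rot": [0, 0, 0]},
  {"gripper": 1, "linear": [-0.021, 0, 0], "delta_rot": [0, 0, 0]},
])

```text
clock: 5.8
position: [0.4571, 0.3435, 0.0067]
ee_rot: [0.002, -0.184, 0.983, 0.001]
contact_force: [2.1, -1.0, 5.7]
width: -0.0003
gripper_force: 2.9
```

```bash
python3 - <<'E'
from h import *
d=grab('wrist','w3'); print(d['s']['position'])
E
```

```text
[0.45713181 0.34354097 0.00671071]
```

View pics/w3.png

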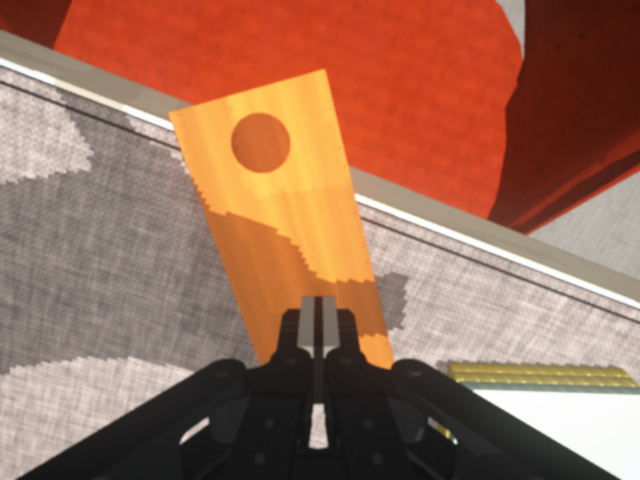

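Lid tail corners at (170,113) and (326,70), thumb mark (261,143); the lid has turned relative to the fingers.

```bash
python3 - <<'E'
from h import *
d=load('w3')
L=px2w(d,[(170,113),(326,70),(392,368),(262,362),(261,143)],0.0067)
print(L.round(4),[np.linalg.norm(L[i]-L[(i+1)%4]).round(4) for i in range(4)])
for i,j in((0,3),(1,2)): a=L[j]-L[i]; print(np.arctan2(a[1],a[0]))
a=L[1]-L[0]; print(np.arctan2(-a[0],a[1]))
t=(L[0]+L[1])/2; y=.6
print(t,t+.064*np.array([np.cos(y),np.sin(y),0]))
print(px2w(d,[(638,311),(360,198),(10,62)],0.0).round(4))
E
```

```text
[[0.4028 0.268  0.0067]
 [0.3709 0.3127 0.0067]
 [0.4702 0.3822 0.0067]
 [0.4873 0.3294 0.0067]
 [0.4011 0.3002 0.0067]] [np.float64(0.0549), np.float64(0.1212), np.float64(0.0555), np.float64(0.1045)]
0.6278513967098022
0.6099984529959822
0.6185386036923671
[0.38683103 0.29037221 0.0067    ] [0.43965251 0.32650933 0.0067    ]
[[0.4107 0.4707 0.    ]
 [0.408  0.3415 0.    ]
 [0.4073 0.2104 0.    ]]
```

Call:
send_rows([
  {"gripper": 1, "linear": [0, 0, 0.01], "delta_rot": [0, 0, 0]},
  {"gripper": 1, "linear": [0, 0, 0.025], "delta_rot": [0, 0, 0]},
  {"gripper": 0.3, "linear": [-0.004, -0.0075, 0.03], "delta_rot": [0, 0, -0.15]},
  {"gripper": 0.3, "linear": [-0.004, -0.0075, 0.03], "delta_rot": [0, 0, -0.3]},
  {"gripper": 0.3, "linear": [-0.004, -0.0075, 0.03], "delta_rot": [0, 0, -0.45]},
  {"gripper": 0.3, "linear": [-0.004, -0.0075, 0.03], "delta_rot": [0, 0, -0.6]},
  {"gripper": 0.3, "linear": [-0.004, -0.0075, 0.03], "delta_rot": [0, 0, -0.75]},
  {"gripper": 0.3, "linear": [-0.004, -0.0075, 0.03], "delta_rot": [0, 0, -0.9]},
])

```text
clock: 6.65
position: [0.4506, 0.3348, 0.0357]
ee_rot: [-0.001, 0.265, 0.964, -0.001]
contact_force: [-1.1, -0.2, 0.1]
width: 0.0299
gripper_force: 0.0
```

Call:
send_rows([
  {"gripper": 0.3, "linear": [0, 0, 0], "delta_rot": [0, 0, -0.14]},
  {"gripper": 0.3, "linear": [0, 0, 0], "delta_rot": [0, 0, -0.28]},
  {"gripper": 0.3, "linear": [0, 0, 0], "delta_rot": [0, 0, -0.42]},
  {"gripper": 0.3, "linear": [0, 0, -0.01], "delta_rot": [0, 0, -0.43]},
  {"gripper": 0.3, "linear": [0, 0, -0.022], "delta_rot": [0, 0, -0.43]},
  {"gripper": 0.3, "linear": [0, 0, -0.024], "delta_rot": [0, 0, -0.43]},
  {"gripper": 0.3, "linear": [0, 0, -0.024], "delta_rot": [0, 0, -0.43]},
])

```text
clock: 7.35
position: [0.4507, 0.3346, 0.0106]
ee_rot: [-0.001, 0.462, 0.887, -0.001]
contact_force: [-0.3, 1.4, 0.4]
width: 0.0296
gripper_force: 0.0
```

Call:
send_rows([
  {"gripper": 0.3, "linear": [0, 0, -0.001], "delta_rot": [0, 0, 0]},
  {"gripper": 0.3, "linear": [0, 0, -0.003], "delta_rot": [0, 0, 0]},
  {"gripper": 0.3, "linear": [0, 0, -0.003], "delta_rot": [0, 0, 0]},
])

```text
clock: 7.65
position: [0.4517, 0.3351, 0.0088]
ee_rot: [0.0, 0.462, 0.887, 0.0]
contact_force: [0.4, -0.7, 0.6]
width: 0.0299
gripper_force: 0.0
```

Call:
send_rows([
  {"gripper": 0.3, "linear": [0, 0, -0.001], "delta_rot": [0, 0, 0]},
  {"gripper": 0.3, "linear": [0, 0, -0.002], "delta_rot": [0, 0, 0]},
  {"gripper": 0.3, "linear": [0, 0, -0.002], "delta_rot": [0, 0, 0]},
])

```text
clock: 7.95
position: [0.4516, 0.3351, 0.0068]
ee_rot: [-0.0, 0.462, 0.887, 0.0]
contact_force: [-0.2, -0.6, -0.5]
width: 0.03
gripper_force: 0.0
```

Call:
send_rows([
  {"gripper": 0.3, "linear": [0, 0, -0.001], "delta_rot": [0, 0, 0]},
  {"gripper": 0.3, "linear": [0, 0, -0.001], "delta_rot": [0, 0, 0]},
])

```text
clock: 8.15
position: [0.4517, 0.3352, 0.0062]
ee_rot: [0.0, 0.462, 0.887, 0.0]
contact_force: [-1.0, -0.2, 4.7]
width: 0.0298
gripper_force: 1.9
```

Call:
send_rows([
  {"gripper": 0.3, "linear": [0, 0, -0.0005], "delta_rot": [0, 0, 0]},
  {"gripper": 0.3, "linear": [0, 0, -0.0005], "delta_rot": [0, 0, 0]},
])

```text
clock: 8.35
position: [0.4518, 0.3352, 0.0062]
ee_rot: [0.0, 0.462, 0.887, 0.0]
contact_force: [-1.9, -1.3, 7.9]
width: 0.0299
gripper_force: 3.8
```

Call:
send_rows([
  {"gripper": 0.3, "linear": [0, 0, -0.0005], "delta_rot": [0, 0, 0]},
  {"gripper": 0.3, "linear": [0, 0, -0.0005], "delta_rot": [0, 0, 0]},
])

```text
clock: 8.55
position: [0.4517, 0.3352, 0.0062]
ee_rot: [0.0, 0.462, 0.887, 0.0]
contact_force: [-2.2, -1.0, 11.6]
width: 0.0297
gripper_force: 5.5
```

Call:
send_rows([
  {"gripper": 0.3, "linear": [0, 0, 0.0007], "delta_rot": [0, 0, 0]},
  {"gripper": 0.3, "linear": [0, 0, 0.0007], "delta_rot": [0, 0, 0]},
])

```text
clock: 8.75
position: [0.4518, 0.3352, 0.0062]
ee_rot: [0.0, 0.462, 0.887, 0.0]
contact_force: [-1.9, -0.8, 6.8]
width: 0.0299
gripper_force: 3.7
```

Call:
send_rows([
  {"gripper": 0.3, "linear": [0, 0, 0], "delta_rot": [0, 0, -0.04]},
  {"gripper": 0.3, "linear": [0, 0, 0], "delta_rot": [0, 0, -0.08]},
  {"gripper": 0.3, "linear": [0, 0, 0], "delta_rot": [0, 0, -0.12]},
  {"gripper": 0.3, "linear": [0, 0, 0], "delta_rot": [0, 0, -0.16]},
  {"gripper": 0.3, "linear": [0, 0, 0], "delta_rot": [0, 0, -0.2]},
])

```text
clock: 9.25
position: [0.4527, 0.335, 0.0062]
ee_rot: [0.001, 0.549, 0.836, 0.001]
contact_force: [0.6, -1.6, 7.0]
width: 0.0294
gripper_force: 3.2
```

Call:
send_rows([
  {"gripper": 0.3, "linear": [0, 0, 0], "delta_rot": [0, 0, -0.04]},
  {"gripper": 0.3, "linear": [0, 0, 0], "delta_rot": [0, 0, -0.08]},
  {"gripper": 0.3, "linear": [0, 0, 0], "delta_rot": [0, 0, -0.12]},
  {"gripper": 0.3, "linear": [0, 0, 0], "delta_rot": [0, 0, -0.16]},
  {"gripper": 0.3, "linear": [0, 0, 0], "delta_rot": [0, 0, -0.2]},
  {"gripper": 0.3, "linear": [0, 0, 0], "delta_rot": [0, 0, -0.24]},
  {"gripper": 0.3, "linear": [0, 0, 0], "delta_rot": [0, 0, -0.28]},
  {"gripper": 0.3, "linear": [0, 0, 0], "delta_rot": [0, 0, -0.32]},
])

```text
clock: 10.05
position: [0.4526, 0.3349, 0.0063]
ee_rot: [0.001, 0.675, 0.738, 0.001]
contact_force: [0.1, -2.5, 6.3]
width: 0.0298
gripper_force: 3.4
```

```bash
python3 - <<'E'
from h import *
d=grab('top','t4'); im=d['pixels'][240:340,200:290]; cv2.imwrite('pics/t4c.png',cv2.resize(im,None,fx=6,fy=6,interpolation=cv2.INTER_CUBIC)); print(d['s']['position'],d['s']['contact_force'])
E
```

```text
[0.45257196 0.33488274 0.0062669 ] [ 0.11065692 -2.4775664   6.28690696]
```

View pics/t4c.png

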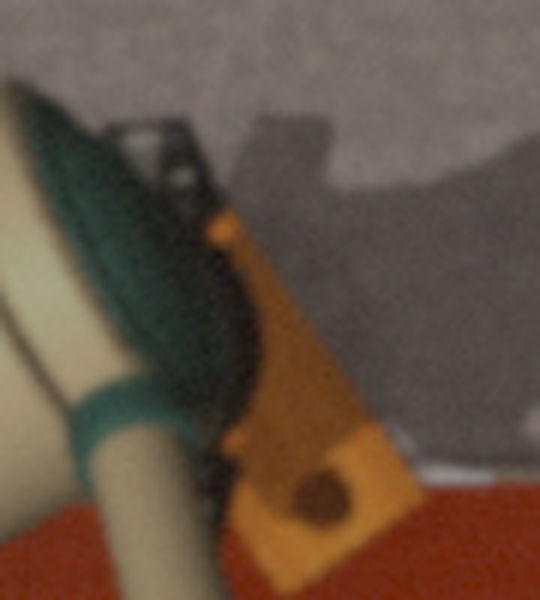

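The lid slipped under the tips and stayed at yaw ≈0.61: its tail corners are at crop (427,492) and (285,592). I'll turn it instead by nudging its right long side near the tail with the closed fingertips.

Call:
send_rows([
  {"gripper": 0.3, "linear": [0, 0, 0.015], "delta_rot": [0, 0, 0]},
  {"gripper": 1, "linear": [0, 0, 0.03], "delta_rot": [0, 0, 0]},
  {"gripper": 1, "linear": [-0.02, -0.045, 0.03], "delta_rot": [0, 0, 0]},
  {"gripper": 1, "linear": [-0.042, -0.09, 0.03], "delta_rot": [0, 0, 0]},
  {"gripper": 1, "linear": [-0.042, -0.09, 0.03], "delta_rot": [0, 0, 0]},
  {"gripper": 1, "linear": [-0.042, -0.09, 0.015], "delta_rot": [0, 0, 0]},
  {"gripper": 1, "linear": [-0.042, -0.09, 0.004], "delta_rot": [0, 0, 0]},
  {"gripper": 1, "linear": [-0.042, -0.09, 0.004], "delta_rot": [0, 0, 0]},
])

```text
clock: 10.9
position: [0.4087, 0.2448, 0.008]
ee_rot: [-0.001, 0.675, 0.738, -0.001]
contact_force: [-0.0, -0.4, 0.6]
width: -0.0003
gripper_force: 0.0
```

Call:
send_rows([
  {"gripper": 1, "linear": [0, 0, -0.002], "delta_rot": [0, 0, 0]},
  {"gripper": 1, "linear": [0, 0, -0.004], "delta_rot": [0, 0, 0]},
  {"gripper": 1, "linear": [0, 0, -0.004], "delta_rot": [0, 0, 0]},
])

```text
clock: 11.2
position: [0.4097, 0.2454, 0.0054]
ee_rot: [0.0, 0.674, 0.738, 0.0]
contact_force: [-0.9, -0.1, -0.7]
width: 0.0001
gripper_force: 0.0
```

Call:
send_rows([
  {"gripper": 1, "linear": [0, 0.003, -0.0009], "delta_rot": [0, 0, 0]},
  {"gripper": 1, "linear": [0, 0.008, -0.0009], "delta_rot": [0, 0, 0]},
  {"gripper": 1, "linear": [0, 0.013, -0.0009], "delta_rot": [0, 0, 0]},
  {"gripper": 1, "linear": [0, 0.018, -0.0009], "delta_rot": [0, 0, 0]},
  {"gripper": 1, "linear": [0, 0.023, -0.0009], "delta_rot": [0, 0, 0]},
  {"gripper": 1, "linear": [0, 0.028, -0.0009], "delta_rot": [0, 0, 0]},
  {"gripper": 1, "linear": [0, 0.033, -0.0009], "delta_rot": [0, 0, 0]},
  {"gripper": 1, "linear": [0, 0.038, -0.0009], "delta_rot": [0, 0, 0]},
])

```text
clock: 12.0
position: [0.4096, 0.2836, 0.0046]
ee_rot: [0.0, 0.675, 0.738, 0.0]
contact_force: [-0.3, -0.2, 0.3]
width: -0.0
gripper_force: 0.1
```

```bash
cat >> h.py <<'E'
def toplid(fn,z=0.0067):
    d=grab('top',fn); hsv=cv2.cvtColor(d['pixels'],cv2.COLOR_BGR2HSV)
    m=cv2.inRange(hsv,(8,110,60),(22,255,255)); m[:,300:]=0; m[:,:190]=0; m[:225]=0
    m=cv2.morphologyEx(m,cv2.MORPH_CLOSE,np.ones((5,5)))
    c=max(cv2.findContours(m,cv2.RETR_EXTERNAL,cv2.CHAIN_APPROX_NONE)[0],key=cv2.contourArea)
    p=cv2.approxPolyDP(c,2.5,True).reshape(-1,2); print(d['s']['position'].round(4),d['s']['contact_force'].round(1))
    for a,b in zip(p,px2w(d,p,z)): print(a,b.round(4))
E
python3 - <<'E'
from h import *
toplid('t5')
E
```

```text
[0.4096 0.2836 0.0046] [-0.3 -0.2  0.3]
[276 320] [0.4038 0.2586 0.0067]
[278 349] [0.3487 0.2535 0.0067]
[274 360] [0.3278 0.2607 0.0067]
[281 384] [0.283  0.2463 0.0067]
[299 383] [0.2854 0.2119 0.0067]
[298 320] [0.4045 0.2161 0.0067]
```

```bash
python3 - <<'E'
from h import *
d=grab('wrist','w6')
E
```

```text
(no output)
```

View pics/w6.png

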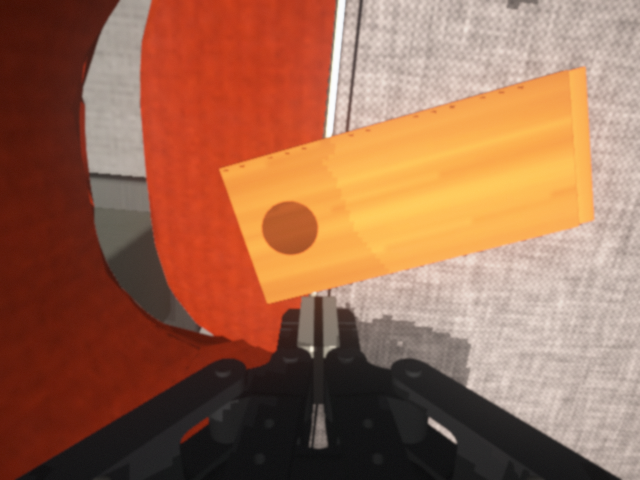

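Nudge works: corners now tail (220,169),(269,303), lead (584,68),(594,218).

```bash
cat >> h.py <<'E'
def pose(d,uv,z=.0067):
    L=px2w(d,uv,z); print(L.round(4),[np.linalg.norm(L[i]-L[(i+1)%4]).round(4) for i in range(4)])
    a=L[2]+L[3]-L[0]-L[1]; print('c',L[:4].mean(0).round(4),'yaw',np.arctan2(a[1],a[0]).round(4),'tail',((L[0]+L[1])/2).round(4))
E
python3 - <<'E'
from h import *
d=load('w6'); pose(d,[(269,303),(220,169),(584,68),(594,218)]); print(px2w(d,[(348,130)],.004),px2w(d,[(328,130)],0))
E
```

```text
[[0.3909 0.2898 0.0067]
 [0.371  0.3412 0.0067]
 [0.489  0.3848 0.0067]
 [0.5082 0.3354 0.0067]] [np.float64(0.0551), np.float64(0.1258), np.float64(0.053), np.float64(0.1258)]
c [0.4398 0.3378 0.0067] yaw 0.3624 tail [0.381  0.3155 0.0067]
[[0.41470835 0.35827192 0.004     ]] [[0.40788755 0.3574015  0.        ]]
```

Call:
send_rows([
  {"gripper": 1, "linear": [0, 0.005, 0], "delta_rot": [0, 0, 0]},
  {"gripper": 1, "linear": [0, 0.01, 0], "delta_rot": [0, 0, 0]},
  {"gripper": 1, "linear": [0, 0.015, 0], "delta_rot": [0, 0, 0]},
  {"gripper": 1, "linear": [0, 0.02, 0], "delta_rot": [0, 0, 0]},
  {"gripper": 1, "linear": [0, 0.024, 0], "delta_rot": [0, 0, 0]},
  {"gripper": 1, "linear": [0, 0.024, 0], "delta_rot": [0, 0, 0]},
])

```text
clock: 12.7
position: [0.4098, 0.3078, 0.0046]
ee_rot: [0.0, 0.674, 0.738, 0.0]
contact_force: [0.4, 0.4, -0.4]
width: -0.0001
gripper_force: 0.0
```

```bash
cat >> h.py <<'E'
def wl(fn,z=.0067):
    d=grab('wrist',fn); hsv=cv2.cvtColor(d['pixels'],cv2.COLOR_BGR2HSV)
    m=cv2.inRange(hsv,(10,110,100),(24,255,255)); m=cv2.morphologyEx(m,cv2.MORPH_OPEN,np.ones((5,5)))
    c=max(cv2.findContours(m,cv2.RETR_EXTERNAL,cv2.CHAIN_APPROX_NONE)[0],key=cv2.contourArea)
    p=cv2.boxPoints(cv2.minAreaRect(c)); q=cv2.approxPolyDP(cv2.convexHull(c),6,True).reshape(-1,2); print(cv2.contourArea(c),q.tolist()); return d,q
E
python3 - <<'E'
from h import *
d,q=wl('w7')
for a,b in zip(q,px2w(d,q,.0067)): print(a,b.round(4))
print(d['s']['position'])
E
```

```text
49324.5 [[609, 151], [577, 291], [255, 292], [248, 150]]
[609 151] [0.5056 0.3831 0.0067]
[577 291] [0.5107 0.3293 0.0067]
[255 292] [0.3851 0.3177 0.0067]
[248 150] [0.3805 0.3721 0.0067]
[0.40980467 0.30778925 0.00460053]
```

Call:
send_rows([
  {"gripper": 1, "linear": [0, -0.004, 0], "delta_rot": [0, 0, 0]},
  {"gripper": 1, "linear": [0, -0.004, 0.02], "delta_rot": [0, 0, 0]},
  {"gripper": 1, "linear": [0.03, 0.02, 0.02], "delta_rot": [0, 0, 0]},
  {"gripper": 1, "linear": [0.06, 0.043, 0.02], "delta_rot": [0, 0, 0]},
  {"gripper": 1, "linear": [0.06, 0.043, 0.02], "delta_rot": [0, 0, 0]},
  {"gripper": 1, "linear": [0.06, 0.043, 0.01], "delta_rot": [0, 0, 0]},
  {"gripper": 1, "linear": [0.06, 0.043, 0.004], "delta_rot": [0, 0, 0]},
  {"gripper": 1, "linear": [0.06, 0.043, 0.004], "delta_rot": [0, 0, 0]},
])

```text
clock: 13.55
position: [0.4679, 0.3489, 0.0073]
ee_rot: [-0.0, 0.675, 0.738, -0.002]
contact_force: [0.4, 0.3, 0.4]
width: -0.0001
gripper_force: 0.0
```

Call:
send_rows([
  {"gripper": 1, "linear": [0, 0, -0.001], "delta_rot": [0, 0, 0]},
  {"gripper": 1, "linear": [0, 0, -0.002], "delta_rot": [0, 0, 0]},
  {"gripper": 1, "linear": [0, 0, -0.0025], "delta_rot": [0, 0, 0]},
  {"gripper": 1, "linear": [0, 0, -0.0025], "delta_rot": [0, 0, 0]},
])

```text
clock: 13.95
position: [0.4687, 0.3495, 0.0067]
ee_rot: [-0.0, 0.675, 0.738, -0.001]
contact_force: [-2.0, -1.0, 6.0]
width: -0.0001
gripper_force: 2.8
```

Call:
send_rows([
  {"gripper": 1, "linear": [-0.001, 0, 0], "delta_rot": [0, 0, 0]},
  {"gripper": 1, "linear": [-0.004, 0, 0], "delta_rot": [0, 0, 0]},
  {"gripper": 1, "linear": [-0.007, 0, 0], "delta_rot": [0, 0, 0]},
  {"gripper": 1, "linear": [-0.01, 0, 0], "delta_rot": [0, 0, 0]},
  {"gripper": 1, "linear": [-0.013, 0, 0], "delta_rot": [0, 0, 0]},
  {"gripper": 1, "linear": [-0.016, 0, 0], "delta_rot": [0, 0, 0]},
  {"gripper": 1, "linear": [-0.019, 0, 0], "delta_rot": [0, 0, 0]},
  {"gripper": 1, "linear": [-0.021, 0, 0], "delta_rot": [0, 0, 0]},
])

```text
clock: 14.75
position: [0.4494, 0.3508, 0.0067]
ee_rot: [0.0, 0.675, 0.738, 0.001]
contact_force: [1.8, 0.2, 5.2]
width: 0.0001
gripper_force: 2.6
```

Call:
send_rows([
  {"gripper": 1, "linear": [0, 0, 0], "delta_rot": [0, 0, 0]},
  {"gripper": 1, "linear": [0, 0, 0], "delta_rot": [0, 0, 0]},
  {"gripper": 1, "linear": [0, 0, 0], "delta_rot": [0, 0, 0]},
  {"gripper": 1, "linear": [0, 0, 0.005], "delta_rot": [0, 0, 0]},
  {"gripper": 1, "linear": [0, -0.03, 0.045], "delta_rot": [0, 0, 0]},
  {"gripper": 1, "linear": [0, -0.06, 0.06], "delta_rot": [0, 0, 0]},
  {"gripper": -1, "linear": [0, -0.06, 0.06], "delta_rot": [0, 0, 0]},
  {"gripper": -1, "linear": [0, -0.06, 0.06], "delta_rot": [0, 0, 0]},
])

```text
clock: 15.55
position: [0.4479, 0.2898, 0.066]
ee_rot: [-0.0, 0.675, 0.738, -0.0]
contact_force: [0.2, -0.1, 0.1]
width: 0.0285
gripper_force: 0.0
```

```bash
python3 - <<'E'
from h import *
d,q=wl('w8')
for a,b in zip(q,px2w(d,q,.0067)): print(a,b.round(4))
print(d['s'])
E
```

```text
29209.0 [[416, 84], [408, 195], [164, 197], [150, 84]]
[416  84] [0.4873 0.3842 0.0067]
[408 195] [0.4921 0.3307 0.0067]
[164 197] [0.3661 0.3185 0.0067]
[150  84] [0.3614 0.3731 0.0067]
{'clock': 15.55, 'qpos': array([4.43342391e-01, 3.61795266e-01, 1.83354366e+00, 7.72414971e-04,
       9.46996831e-01, 3.54357496e-01]), 'qd': array([ 0.01805767,  0.02404928, -0.0043406 ,  0.00390998, -0.00779736,
        0.00031615]), 'effort': array([-5.48615400e-01, -4.20273399e+01, -1.89586312e+01, -7.06649967e-02,
        5.79237321e-02, -1.17795198e-02]), 'position': array([0.44790473, 0.28977702, 0.06600865]), 'ee_rot': array([-4.30336227e-04,  6.75122922e-01,  7.37705093e-01, -2.25990630e-04]), 'contact_force': array([ 0.24147846, -0.12780911,  0.1031568 ]), 'moment': array([ 0.00724485, -0.00809896, -0.02645881]), 'gripper_force': 0.0, 'width': 0.028467275906123825}
```

Call:
send_rows([
  {"gripper": -1, "linear": [-0.015, 0.01, 0], "delta_rot": [0, 0, 0.14]},
  {"gripper": -1, "linear": [-0.03, 0.02, 0], "delta_rot": [0, 0, 0.28]},
  {"gripper": -1, "linear": [-0.045, 0.03, 0], "delta_rot": [0, 0, 0.42]},
  {"gripper": -1, "linear": [-0.06, 0.045, 0], "delta_rot": [0, 0, 0.56]},
  {"gripper": -1, "linear": [-0.074, 0.057, 0], "delta_rot": [0, 0, 0.7]},
  {"gripper": -1, "linear": [-0.074, 0.057, 0], "delta_rot": [0, 0, 0.84]},
  {"gripper": -1, "linear": [-0.074, 0.057, 0], "delta_rot": [0, 0, 0.98]},
  {"gripper": -1, "linear": [-0.074, 0.057, 0], "delta_rot": [0, 0, 1.12]},
])

```text
clock: 16.4
position: [0.3733, 0.3479, 0.0648]
ee_rot: [-0.001, 0.176, 0.984, -0.001]
contact_force: [-0.1, 0.9, -1.0]
width: 0.0851
gripper_force: 0.0
```

Call:
send_rows([
  {"gripper": -1, "linear": [0, 0, 0], "delta_rot": [0, 0, 0.14]},
  {"gripper": -1, "linear": [0, 0, 0], "delta_rot": [0, 0, 0.28]},
  {"gripper": -1, "linear": [0, 0, 0], "delta_rot": [0, 0, 0.42]},
  {"gripper": -1, "linear": [0, 0, 0], "delta_rot": [0, 0, 0.45]},
  {"gripper": -1, "linear": [0, 0, -0.01], "delta_rot": [0, 0, 0.45]},
  {"gripper": -1, "linear": [0, 0, -0.01], "delta_rot": [0, 0, 0.45]},
])

```text
clock: 17.0
position: [0.373, 0.3468, 0.054]
ee_rot: [-0.002, -0.045, 0.999, -0.001]
contact_force: [-0.4, -0.2, 0.1]
width: 0.0852
gripper_force: 0.0
```

```bash
python3 - <<'E'
from h import *
d,q=wl('w9')
for a,b in zip(q,px2w(d,q,.0067)): print(a,b.round(4))
s=d['s'];print(s['position'],s['ee_rot'],s['width'],s['qpos'])
E
```

```text
19183.5 [[370, 249], [363, 441], [274, 442], [263, 251]]
[370 249] [0.3602 0.3722 0.0067]
[363 441] [0.4846 0.3842 0.0067]
[274 442] [0.4902 0.3301 0.0067]
[263 251] [0.3661 0.3179 0.0067]
[0.37302774 0.34680483 0.0539603 ] [-0.00190359 -0.04459022  0.99900301 -0.00103489] 0.08521276045509724 [ 6.12086650e-01  3.48478731e-01  1.89695669e+00  3.84147720e-04
  9.00480229e-01 -1.04815919e+00]
```

Call:
send_rows([
  {"gripper": -1, "linear": [0, 0, -0.025], "delta_rot": [0, 0, 0]},
  {"gripper": -1, "linear": [0, 0, -0.05], "delta_rot": [0, 0, 0]},
  {"gripper": -1, "linear": [0, 0, -0.07], "delta_rot": [0, 0, 0]},
  {"gripper": -1, "linear": [0, 0, -0.072], "delta_rot": [0, 0, 0]},
  {"gripper": -1, "linear": [0, 0, -0.072], "delta_rot": [0, 0, 0]},
])

```text
clock: 17.55
position: [0.3743, 0.3471, -0.0163]
ee_rot: [-0.001, -0.045, 0.999, -0.0]
contact_force: [0.5, -0.2, -0.4]
width: 0.0855
gripper_force: 0.0
```

Call:
send_rows([
  {"gripper": 0.2, "linear": [0, 0, 0], "delta_rot": [0, 0, 0]},
  {"gripper": 0.2, "linear": [0, 0, 0], "delta_rot": [0, 0, 0]},
  {"gripper": 0.2, "linear": [0, 0, 0], "delta_rot": [0, 0, 0]},
  {"gripper": 0.2, "linear": [0, 0, 0], "delta_rot": [0, 0, 0]},
  {"gripper": 0.2, "linear": [0, 0, 0], "delta_rot": [0, 0, 0]},
], newtons=25)

```text
clock: 18.05
position: [0.3753, 0.3477, -0.0152]
ee_rot: [0.001, -0.045, 0.999, 0.001]
contact_force: [-0.1, 0.9, 2.8]
width: 0.0551
gripper_force: 26.2
```

Call:
send_rows([
  {"gripper": 0.2, "linear": [0, 0, 0.005], "delta_rot": [0, 0, 0]},
  {"gripper": 0.2, "linear": [0, 0, 0.015], "delta_rot": [0, 0, 0]},
  {"gripper": 0.2, "linear": [0, 0, 0.035], "delta_rot": [0, 0, 0]},
  {"gripper": 0.2, "linear": [0, 0, 0.06], "delta_rot": [0, 0, 0]},
  {"gripper": 0.2, "linear": [0, 0, 0.085], "delta_rot": [0, 0, 0]},
  {"gripper": 0.2, "linear": [0, 0, 0.09], "delta_rot": [0, 0, 0]},
  {"gripper": 0.2, "linear": [0, 0, 0.09], "delta_rot": [0, 0, 0]},
])

```text
clock: 18.75
position: [0.375, 0.3474, 0.0751]
ee_rot: [0.001, -0.045, 0.999, 0.001]
contact_force: [1.5, -0.2, 0.5]
width: 0.0551
gripper_force: 26.6
```

```bash
python3 - <<'E'
from h import *
d=grab('wrist','w10'); e=grab('scene','s10'); im=e['pixels']
print(d['s']['position'])
a=cv2.resize(d['pixels'],(400,300)); 
R=cv2.Rodrigues(np.array(e['rvec']))[0]; p=cv2.projectPoints(np.array([[.41,.34,.09]]),np.array(e['rvec']),np.array(e['tvec']),np.array(e['K']),None)[0].ravel().astype(int); print(p)
b=cv2.resize(im[max(p[1]-40,0):p[1]+35,p[0]-50:p[0]+50],(800,600),interpolation=cv2.INTER_CUBIC)
cv2.imwrite('pics/c10.png',np.hstack([a,cv2.resize(b,(400,300))]))
E
```

```text
[0.37500367 0.34740432 0.07513829]
[203 236]
```

View pics/c10.png

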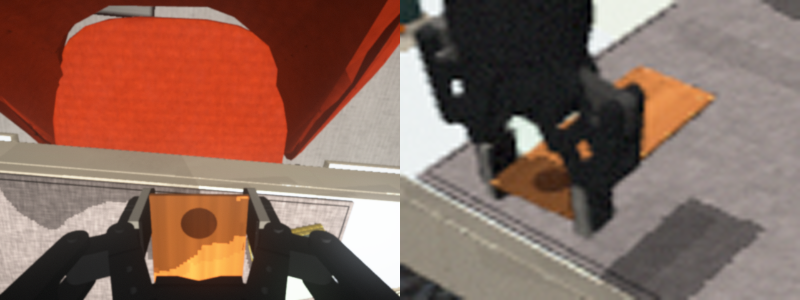

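Lid is held cleanly, clear of the pad: tail edge in wrist full-res at about (240,313)–(395,313).

```bash
python3 - <<'E'
from h import *
d=load('w10'); L=px2w(d,[(240,313),(395,313)],.097); print(L.round(4),np.linalg.norm(L[0]-L[1])); print(d['s']['ee_rot'])
im=cv2.imread('pics/w10.png'); g=cv2.cvtColor(im,cv2.COLOR_BGR2HSV)
print([ (v,g[v,300].tolist()) for v in range(300,326,2)])
for fn in('top0','t5'):
    im=cv2.imread(f'pics/{fn}.png'); t=load(fn)
    h=cv2.cvtColor(im,cv2.COLOR_BGR2HSV); m=cv2.inRange(h,(8,110,50),(24,255,255)); m[:,:400]=0;m[:,465:]=0;m[240:]=0;m[:155]=0
    m=cv2.morphologyEx(m,cv2.MORPH_CLOSE,np.ones((3,3)))
    c=max(cv2.findContours(m,cv2.RETR_EXTERNAL,cv2.CHAIN_APPROX_NONE)[0],key=cv2.contourArea)
    p=cv2.boxPoints(cv2.minAreaRect(c)); B=px2w(t,p,.0417); print(fn,p.round(1).tolist(),B.round(4).tolist())
    a=[B[(i+1)%4]-B[i] for i in range(4)]; print([ (np.linalg.norm(v).round(4),np.arctan2(v[1],v[0]).round(3)) for v in a],B.mean(0))
E
```

```text
[[0.3644 0.3196 0.097 ]
 [0.3597 0.3725 0.097 ]] 0.05313612587923974
[ 9.34653113e-04 -4.45881295e-02  9.99004811e-01  6.42380179e-04]
[(300, [15, 54, 156]), (302, [10, 48, 121]), (304, [11, 43, 143]), (306, [10, 41, 148]), (308, [9, 46, 133]), (310, [11, 129, 109]), (312, [11, 170, 135]), (314, [12, 179, 182]), (316, [12, 180, 191]), (318, [12, 180, 191]), (320, [13, 182, 191]), (322, [12, 182, 191]), (324, [12, 181, 192])]
top0 [[406.79998779296875, 229.89999389648438], [413.1000061035156, 160.5], [454.6000061035156, 164.1999969482422], [448.29998779296875, 233.6999969482422]] [[0.5785, 0.0116, 0.0417], [0.712, -0.0005, 0.0417], [0.7056, -0.0794, 0.0417], [0.5724, -0.0664, 0.0417]]
[(np.float64(0.134), np.float64(-0.09)), (np.float64(0.0792), np.float64(-1.652)), (np.float64(0.1338), np.float64(3.044)), (np.float64(0.0782), np.float64(1.493))] [ 0.64215234 -0.03368754  0.0417    ]
t5 [[406.8999938964844, 230.10000610351562], [412.8999938964844, 160.5], [454.5, 164.10000610351562], [448.5, 233.6999969482422]] [[0.5782, 0.0115, 0.0417], [0.712, -0.0001, 0.0417], [0.7059, -0.0792, 0.0417], [0.5724, -0.0667, 0.0417]]
[(np.float64(0.1343), np.float64(-0.086)), (np.float64(0.0794), np.float64(-1.648)), (np.float64(0.1341), np.float64(3.048)), (np.float64(0.0784), np.float64(1.497))] [ 0.64212286 -0.03362455  0.0417    ]
```

Call:
send_rows([
  {"gripper": 0.2, "linear": [0.005, -0.02, 0], "delta_rot": [0, 0, 0]},
  {"gripper": 0.2, "linear": [0.01, -0.06, 0], "delta_rot": [0, 0, -0.03]},
  {"gripper": 0.2, "linear": [0.02, -0.1, 0], "delta_rot": [0, 0, -0.06]},
  {"gripper": 0.2, "linear": [0.03, -0.14, 0], "delta_rot": [0, 0, -0.09]},
  {"gripper": 0.2, "linear": [0.04, -0.18, 0], "delta_rot": [0, 0, -0.12]},
  {"gripper": 0.2, "linear": [0.05, -0.22, 0], "delta_rot": [0, 0, -0.15]},
  {"gripper": 0.2, "linear": [0.06, -0.26, 0], "delta_rot": [0, 0, -0.176]},
  {"gripper": 0.2, "linear": [0.07, -0.3, 0], "delta_rot": [0, 0, -0.176]},
])

```text
clock: 19.65
position: [0.4437, 0.0455, 0.0728]
ee_rot: [-0.001, 0.044, 0.999, 0.0]
contact_force: [0.9, 0.4, -0.7]
width: 0.0551
gripper_force: 26.6
```

Call:
send_rows([
  {"gripper": 0.2, "linear": [0.01, -0.04, 0], "delta_rot": [0, 0, 0]},
  {"gripper": 0.2, "linear": [0.025, -0.067, -0.01], "delta_rot": [0, 0, 0]},
  {"gripper": 0.2, "linear": [0.025, -0.067, -0.025], "delta_rot": [0, 0, 0]},
  {"gripper": 0.2, "linear": [0.025, -0.067, -0.025], "delta_rot": [0, 0, 0]},
  {"gripper": 0.2, "linear": [0.025, -0.067, -0.025], "delta_rot": [0, 0, 0]},
])

```text
clock: 20.15
position: [0.4681, -0.0195, 0.048]
ee_rot: [-0.002, 0.043, 0.999, 0.0]
contact_force: [-0.5, 0.4, 0.6]
width: 0.0549
gripper_force: 26.7
```

```bash
python3 - <<'E'
from h import *
d=grab('top','t11'); e=grab('scene','s11'); im=e['pixels']
print(d['s']['position'],d['s']['ee_rot'])
a=cv2.resize(d['pixels'][150:250,390:470],(480,600),interpolation=cv2.INTER_CUBIC)
b=cv2.resize(im[230:330,345:445],(320,320),interpolation=cv2.INTER_CUBIC); b=np.vstack([b,np.zeros((280,320,3),np.uint8)])
cv2.imwrite('pics/c11.png',np.hstack([a,b]))
E
```

```text
[ 0.46812791 -0.01948813  0.04798684] [-1.91685370e-03  4.34726410e-02  9.99052697e-01  4.03487021e-04]
```

View pics/c11.png

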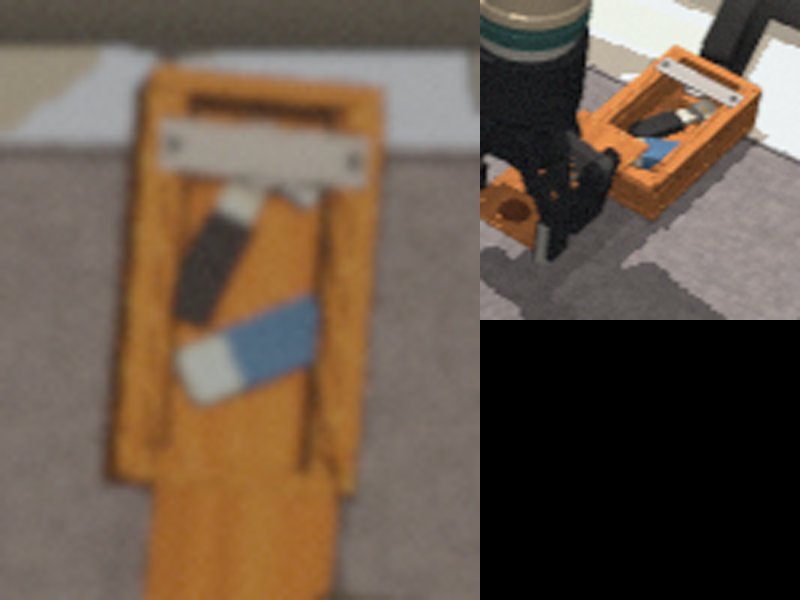

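Top crop: lid at ≈(153–340, 488), box mouth corners at ≈(116,480) and (352,493); the lead end blends in around row 475.

```bash
python3 - <<'E'
from h import *
d=load('t11')
f=lambda p:(np.array(p)+.5)/6-.5+np.array((390,150))
print(px2w(d,f([(153,488),(340,488),(147,590),(335,590)]),.069).round(4))
print(px2w(d,f([(116,480),(352,493)]),.0417).round(4))
E
```

```text
[[ 0.574   0.0007  0.069 ]
 [ 0.5747 -0.0562  0.069 ]
 [ 0.5428  0.0026  0.069 ]
 [ 0.5436 -0.0544  0.069 ]]
[[ 0.5792  0.0076  0.0417]
 [ 0.5761 -0.0663  0.0417]]
```

Call:
send_rows([
  {"gripper": 0.2, "linear": [0.001, -0.001, -0.015], "delta_rot": [0, 0, 0]},
  {"gripper": 0.2, "linear": [0.001, -0.001, -0.028], "delta_rot": [0, 0, 0]},
  {"gripper": 0.2, "linear": [0.001, -0.001, -0.031], "delta_rot": [0, 0, 0]},
  {"gripper": 0.2, "linear": [0.001, -0.001, -0.031], "delta_rot": [0, 0, 0]},
])

```text
clock: 20.65
position: [0.4703, -0.0203, 0.0182]
ee_rot: [-0.0, 0.043, 0.999, 0.0]
contact_force: [0.2, -0.3, -0.0]
width: 0.0549
gripper_force: 26.7
```

Call:
send_rows([
  {"gripper": 0.2, "linear": [0, 0, -0.001], "delta_rot": [0, 0, 0]},
  {"gripper": 0.2, "linear": [0, 0, -0.001], "delta_rot": [0, 0, 0]},
])

```text
clock: 20.85
position: [0.4711, -0.0208, 0.0177]
ee_rot: [0.001, 0.043, 0.999, -0.0]
contact_force: [0.4, 0.2, -1.1]
width: 0.0549
gripper_force: 26.7
```

Call:
send_rows([
  {"gripper": 0.2, "linear": [0, 0, -0.001], "delta_rot": [0, 0, 0]},
  {"gripper": 0.2, "linear": [0, 0, -0.001], "delta_rot": [0, 0, 0]},
])

```text
clock: 21.05
position: [0.4708, -0.0209, 0.0163]
ee_rot: [0.0, 0.043, 0.999, 0.0]
contact_force: [-0.6, 0.6, -0.1]
width: 0.0552
gripper_force: 26.7
```

Call:
send_rows([
  {"gripper": 0.2, "linear": [0, 0, -0.001], "delta_rot": [0, 0, 0]},
  {"gripper": 0.2, "linear": [0, 0, -0.001], "delta_rot": [0, 0, 0]},
])

```text
clock: 21.25
position: [0.4706, -0.0209, 0.015]
ee_rot: [-0.0, 0.043, 0.999, 0.0]
contact_force: [-0.1, 0.9, -0.1]
width: 0.0553
gripper_force: 26.7
```

Call:
send_rows([
  {"gripper": 0.2, "linear": [0, 0, -0.001], "delta_rot": [0, 0, 0]},
  {"gripper": 0.2, "linear": [0, 0, -0.001], "delta_rot": [0, 0, 0]},
])

```text
clock: 21.45
position: [0.4706, -0.0209, 0.014]
ee_rot: [-0.0, 0.043, 0.999, 0.0]
contact_force: [-0.4, -0.0, -0.3]
width: 0.0551
gripper_force: 26.7
```

Call:
send_rows([
  {"gripper": 0.2, "linear": [0, 0, -0.001], "delta_rot": [0, 0, 0]},
  {"gripper": 0.2, "linear": [0, 0, -0.001], "delta_rot": [0, 0, 0]},
])

```text
clock: 21.65
position: [0.4705, -0.0209, 0.0129]
ee_rot: [-0.0, 0.043, 0.999, 0.0]
contact_force: [-0.3, 0.1, -0.5]
width: 0.0551
gripper_force: 26.7
```

Call:
send_rows([
  {"gripper": 0.2, "linear": [0, 0, -0.001], "delta_rot": [0, 0, 0]},
  {"gripper": 0.2, "linear": [0, 0, -0.001], "delta_rot": [0, 0, 0]},
])

```text
clock: 21.85
position: [0.4707, -0.0209, 0.012]
ee_rot: [0.0, 0.043, 0.999, 0.0]
contact_force: [0.4, -0.3, 0.3]
width: 0.0555
gripper_force: 26.7
```

Call:
send_rows([
  {"gripper": 0.2, "linear": [0, 0, -0.0006], "delta_rot": [0, 0, 0]},
  {"gripper": 0.2, "linear": [0, 0, -0.0006], "delta_rot": [0, 0, 0]},
])

```text
clock: 22.05
position: [0.4707, -0.0209, 0.0115]
ee_rot: [0.0, 0.043, 0.999, 0.0]
contact_force: [1.0, 0.2, 0.2]
width: 0.055
gripper_force: 26.7
```

Call:
send_rows([
  {"gripper": 0.2, "linear": [0, 0, -0.0006], "delta_rot": [0, 0, 0]},
  {"gripper": 0.2, "linear": [0, 0, -0.0006], "delta_rot": [0, 0, 0]},
])

```text
clock: 22.25
position: [0.4707, -0.0209, 0.0109]
ee_rot: [0.0, 0.043, 0.999, 0.0]
contact_force: [-0.3, 0.5, 0.7]
width: 0.055
gripper_force: 26.7
```

Call:
send_rows([
  {"gripper": 0.2, "linear": [0, 0, -0.0006], "delta_rot": [0, 0, 0]},
  {"gripper": 0.2, "linear": [0, 0, -0.0006], "delta_rot": [0, 0, 0]},
])

```text
clock: 22.45
position: [0.4707, -0.0209, 0.0103]
ee_rot: [0.0, 0.043, 0.999, 0.0]
contact_force: [-0.0, 0.0, 1.7]
width: 0.0547
gripper_force: 26.7
```

Call:
send_rows([
  {"gripper": 0.2, "linear": [0, 0, 0.0005], "delta_rot": [0, 0, 0]},
  {"gripper": 0.2, "linear": [0.003, -0.0003, 0.0005], "delta_rot": [0, 0, 0]},
  {"gripper": 0.2, "linear": [0.006, -0.0005, 0.0005], "delta_rot": [0, 0, 0]},
  {"gripper": 0.2, "linear": [0.009, -0.0008, 0.0005], "delta_rot": [0, 0, 0]},
  {"gripper": 0.2, "linear": [0.012, -0.001, 0.0005], "delta_rot": [0, 0, 0]},
])

```text
clock: 22.95
position: [0.483, -0.0219, 0.0108]
ee_rot: [0.0, 0.043, 0.999, 0.0]
contact_force: [0.6, 0.4, 1.0]
width: 0.0553
gripper_force: 26.7
```

Call:
send_rows([
  {"gripper": 0.2, "linear": [0.003, -0.0003, 0], "delta_rot": [0, 0, 0]},
  {"gripper": 0.2, "linear": [0.006, -0.0005, 0], "delta_rot": [0, 0, 0]},
  {"gripper": 0.2, "linear": [0.009, -0.0008, 0], "delta_rot": [0, 0, 0]},
  {"gripper": 0.2, "linear": [0.012, -0.001, 0], "delta_rot": [0, 0, 0]},
])

```text
clock: 23.35
position: [0.4949, -0.0229, 0.0108]
ee_rot: [-0.0, 0.043, 0.999, 0.0]
contact_force: [-0.7, -0.1, 1.2]
width: 0.0553
gripper_force: 26.7
```

Call:
send_rows([
  {"gripper": 0.2, "linear": [0.003, -0.0003, 0], "delta_rot": [0, 0, 0]},
  {"gripper": 0.2, "linear": [0.006, -0.0005, 0], "delta_rot": [0, 0, 0]},
  {"gripper": 0.2, "linear": [0.009, -0.0008, 0], "delta_rot": [0, 0, 0]},
  {"gripper": 0.2, "linear": [0.012, -0.001, 0], "delta_rot": [0, 0, 0]},
  {"gripper": 0.2, "linear": [0.015, -0.0013, 0], "delta_rot": [0, 0, 0]},
  {"gripper": 0.2, "linear": [0.018, -0.0016, 0], "delta_rot": [0, 0, 0]},
  {"gripper": 0.2, "linear": [0.021, -0.0018, 0], "delta_rot": [0, 0, 0]},
])

```text
clock: 24.05
position: [0.5159, -0.0247, 0.0108]
ee_rot: [0.0, 0.043, 0.999, 0.0]
contact_force: [-2.1, -0.5, 2.1]
width: 0.0552
gripper_force: 26.8
```

Call:
send_rows([
  {"gripper": 0.2, "linear": [0.003, -0.0003, 0], "delta_rot": [0, 0, 0]},
  {"gripper": 0.2, "linear": [0.006, -0.0005, 0], "delta_rot": [0, 0, 0]},
  {"gripper": 0.2, "linear": [0.009, -0.0008, 0], "delta_rot": [0, 0, 0]},
  {"gripper": 0.2, "linear": [0.012, -0.001, 0], "delta_rot": [0, 0, 0]},
  {"gripper": 0.2, "linear": [0.015, -0.0013, 0], "delta_rot": [0, 0, 0]},
  {"gripper": 0.2, "linear": [0.018, -0.0016, 0], "delta_rot": [0, 0, 0]},
])

```text
clock: 24.65
position: [0.5338, -0.0263, 0.0109]
ee_rot: [-0.0, 0.043, 0.999, 0.0]
contact_force: [-1.0, 0.7, 2.6]
width: 0.0549
gripper_force: 26.9
```

Call:
send_rows([
  {"gripper": 0.2, "linear": [0.003, -0.0003, 0], "delta_rot": [0, 0, 0]},
  {"gripper": 0.2, "linear": [0.006, -0.0005, 0], "delta_rot": [0, 0, 0]},
  {"gripper": 0.2, "linear": [0.009, -0.0008, 0], "delta_rot": [0, 0, 0]},
  {"gripper": 0.2, "linear": [0.012, -0.001, 0], "delta_rot": [0, 0, 0]},
])

```text
clock: 25.05
position: [0.5454, -0.0273, 0.0109]
ee_rot: [-0.0, 0.043, 0.999, 0.0]
contact_force: [-3.4, -0.6, 7.6]
width: 0.0553
gripper_force: 27.1
```

Call:
send_rows([
  {"gripper": 0.2, "linear": [0, 0, 0.0008], "delta_rot": [0, 0, 0]},
  {"gripper": 0.2, "linear": [0, 0, 0.0008], "delta_rot": [0, 0, 0]},
])

```text
clock: 25.25
position: [0.546, -0.0273, 0.0116]
ee_rot: [0.0, 0.043, 0.999, 0.0]
contact_force: [-1.0, -0.6, 3.0]
width: 0.0551
gripper_force: 26.8
```

Call:
send_rows([
  {"gripper": 0.2, "linear": [0.003, -0.0003, 0], "delta_rot": [0, 0, 0]},
  {"gripper": 0.2, "linear": [0.006, -0.0005, 0], "delta_rot": [0, 0, 0]},
])

```text
clock: 25.45
position: [0.5517, -0.0278, 0.0116]
ee_rot: [-0.0, 0.043, 0.999, 0.0]
contact_force: [-1.5, -0.6, 3.4]
width: 0.0552
gripper_force: 26.9
```

Call:
send_rows([
  {"gripper": 0.2, "linear": [0.003, -0.0003, 0], "delta_rot": [0, 0, 0]},
  {"gripper": 0.2, "linear": [0.005, -0.0005, 0], "delta_rot": [0, 0, 0]},
])

```text
clock: 25.65
position: [0.557, -0.0283, 0.0117]
ee_rot: [0.0, 0.043, 0.999, 0.0]
contact_force: [-2.2, -0.1, 6.0]
width: 0.0549
gripper_force: 27.0
```

Call:
send_rows([
  {"gripper": -1, "linear": [0, 0, 0.0005], "delta_rot": [0, 0, 0]},
  {"gripper": -1, "linear": [0, 0, 0.0005], "delta_rot": [0, 0, 0]},
  {"gripper": -1, "linear": [0, 0, 0.0005], "delta_rot": [0, 0, 0]},
  {"gripper": -1, "linear": [0, 0, 0.0005], "delta_rot": [0, 0, 0]},
  {"gripper": -1, "linear": [0, 0, 0.03], "delta_rot": [0, 0, 0]},
  {"gripper": -1, "linear": [0, 0, 0.065], "delta_rot": [0, 0, 0]},
  {"gripper": 1, "linear": [-0.018, 0.0016, 0.065], "delta_rot": [0, 0, 0]},
  {"gripper": 1, "linear": [-0.037, 0.0032, 0.065], "delta_rot": [0, 0, 0]},
])

```text
clock: 26.45
position: [0.5206, -0.0253, 0.0778]
ee_rot: [0.002, 0.043, 0.999, -0.0]
contact_force: [-0.2, -0.5, -0.5]
width: 0.0591
gripper_force: 0.0
```

Call:
send_rows([
  {"gripper": 1, "linear": [0, 0, 0], "delta_rot": [0, 0, 0]},
  {"gripper": 1, "linear": [0, 0, 0], "delta_rot": [0, 0, 0]},
  {"gripper": 1, "linear": [0, 0, 0], "delta_rot": [0, 0, 0]},
  {"gripper": 1, "linear": [0, 0, -0.03], "delta_rot": [0, 0, 0]},
  {"gripper": 1, "linear": [0, 0, -0.053], "delta_rot": [0, 0, 0]},
  {"gripper": 1, "linear": [0, 0, -0.053], "delta_rot": [0, 0, 0]},
])

```text
clock: 27.05
position: [0.518, -0.0248, 0.0208]
ee_rot: [-0.003, 0.043, 0.999, 0.0]
contact_force: [-0.8, -1.5, -0.4]
width: -0.0
gripper_force: 0.0
```

```bash
python3 - <<'E'
from h import *
d=grab('wrist','w12'); e=grab('top','t12'); s=grab('scene','s12')
print(d['s']['position'],d['s']['ee_rot'],d['s']['contact_force'])
a=cv2.resize(s['pixels'][225:325,345:455],(440,400),interpolation=cv2.INTER_CUBIC)
b=cv2.resize(e['pixels'][150:250,390:480],(360,400),interpolation=cv2.INTER_CUBIC)
cv2.imwrite('pics/c12.png',np.hstack([a,b]))
E
```

```text
[ 0.51804192 -0.02479286  0.02083676] [-2.96978296e-03  4.34174765e-02  9.99052494e-01  4.66396395e-04] [-0.75148772 -1.46165569 -0.36957663]
```

View pics/c12.png

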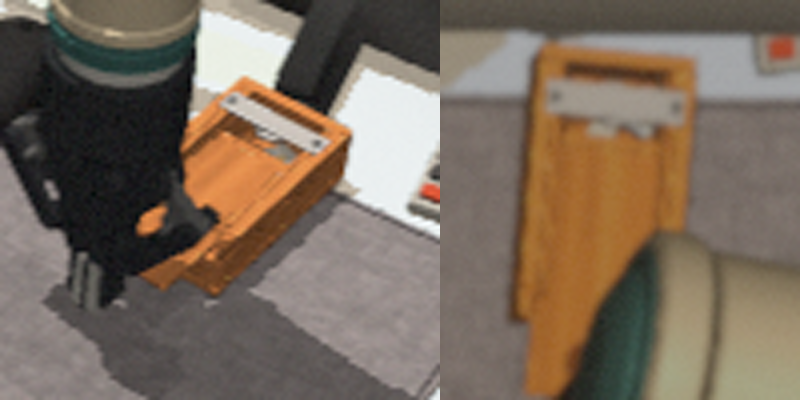

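Call:
send_rows([
  {"gripper": 1, "linear": [0.003, -0.0003, 0.002], "delta_rot": [0, 0, 0]},
  {"gripper": 1, "linear": [0.006, -0.0005, 0.002], "delta_rot": [0, 0, 0]},
  {"gripper": 1, "linear": [0.009, -0.0008, 0.002], "delta_rot": [0, 0, 0]},
  {"gripper": 1, "linear": [0.012, -0.001, 0.002], "delta_rot": [0, 0, 0]},
  {"gripper": 1, "linear": [0.014, -0.0012, 0.002], "delta_rot": [0, 0, 0]},
])

```text
clock: 27.7
position: [0.5341, -0.0263, 0.0258]
ee_rot: [0.0, 0.043, 0.999, 0.0]
contact_force: [0.1, 0.5, 0.9]
width: -0.0002
gripper_force: 0.1
```

Call:
send_rows([
  {"gripper": 1, "linear": [0.002, -0.0002, 0], "delta_rot": [0, 0, 0]},
  {"gripper": 1, "linear": [0.004, -0.0003, 0], "delta_rot": [0, 0, 0]},
  {"gripper": 1, "linear": [0.006, -0.0005, 0], "delta_rot": [0, 0, 0]},
])

```text
clock: 28.0
position: [0.5396, -0.0268, 0.0255]
ee_rot: [-0.0, 0.043, 0.999, 0.0]
contact_force: [-0.5, -0.3, 0.0]
width: -0.0001
gripper_force: 0.1
```

Call:
send_rows([
  {"gripper": 1, "linear": [0.002, -0.0002, 0], "delta_rot": [0, 0, 0]},
  {"gripper": 1, "linear": [0.004, -0.0003, 0], "delta_rot": [0, 0, 0]},
])

```text
clock: 28.2
position: [0.5438, -0.0271, 0.0256]
ee_rot: [-0.0, 0.043, 0.999, 0.0]
contact_force: [0.1, 0.4, 0.3]
width: -0.0002
gripper_force: 0.0
```

Call:
send_rows([
  {"gripper": 1, "linear": [0.002, -0.0002, 0], "delta_rot": [0, 0, 0]},
  {"gripper": 1, "linear": [0.004, -0.0003, 0], "delta_rot": [0, 0, 0]},
])

```text
clock: 28.4
position: [0.5471, -0.0273, 0.0255]
ee_rot: [-0.001, 0.043, 0.999, 0.0]
contact_force: [-1.3, -0.7, 0.5]
width: 0.0001
gripper_force: 1.1
```

Call:
send_rows([
  {"gripper": 1, "linear": [0.0015, -0.0001, 0], "delta_rot": [0, 0, 0]},
  {"gripper": 1, "linear": [0.003, -0.0003, 0], "delta_rot": [0, 0, 0]},
])

```text
clock: 28.6
position: [0.55, -0.0276, 0.0254]
ee_rot: [-0.001, 0.043, 0.999, 0.0]
contact_force: [-0.8, -0.3, 0.7]
width: 0.0002
gripper_force: 1.0
```

Call:
send_rows([
  {"gripper": 1, "linear": [0.0015, -0.0001, 0], "delta_rot": [0, 0, 0]},
  {"gripper": 1, "linear": [0.003, -0.0003, 0], "delta_rot": [0, 0, 0]},
])

```text
clock: 28.8
position: [0.5524, -0.0278, 0.0254]
ee_rot: [-0.001, 0.043, 0.999, 0.0]
contact_force: [-5.0, -0.5, 2.6]
width: -0.0
gripper_force: 2.5
```

Call:
send_rows([
  {"gripper": 1, "linear": [0.001, -0.0001, 0], "delta_rot": [0, 0, 0]},
  {"gripper": 1, "linear": [0.002, -0.0002, 0], "delta_rot": [0, 0, 0]},
])

```text
clock: 29.0
position: [0.5536, -0.0278, 0.0254]
ee_rot: [-0.002, 0.043, 0.999, 0.0]
contact_force: [-6.2, -0.9, 3.3]
width: 0.0002
gripper_force: 3.4
```

Call:
send_rows([
  {"gripper": 1, "linear": [0.001, -0.0001, 0], "delta_rot": [0, 0, 0]},
  {"gripper": 1, "linear": [0.002, -0.0002, 0], "delta_rot": [0, 0, 0]},
])

```text
clock: 29.2
position: [0.5566, -0.0282, 0.0253]
ee_rot: [-0.001, 0.043, 0.999, 0.0]
contact_force: [-4.4, 0.4, 0.6]
width: 0.0001
gripper_force: 2.2
```

Call:
send_rows([
  {"gripper": 1, "linear": [0.001, -0.0001, 0], "delta_rot": [0, 0, 0]},
  {"gripper": 1, "linear": [0.002, -0.0002, 0], "delta_rot": [0, 0, 0]},
])

```text
clock: 29.4
position: [0.5593, -0.0285, 0.0254]
ee_rot: [-0.0, 0.043, 0.999, 0.0]
contact_force: [-3.9, -0.3, 0.3]
width: 0.0001
gripper_force: 2.1
```

Call:
send_rows([
  {"gripper": 1, "linear": [0.001, -0.0001, 0], "delta_rot": [0, 0, 0]},
  {"gripper": 1, "linear": [0.002, -0.0002, 0], "delta_rot": [0, 0, 0]},
])

```text
clock: 29.6
position: [0.5617, -0.0288, 0.0255]
ee_rot: [-0.0, 0.043, 0.999, 0.0]
contact_force: [-4.5, 0.5, -1.5]
width: 0.0002
gripper_force: 2.0
```

Call:
send_rows([
  {"gripper": 1, "linear": [0.001, -0.0001, 0], "delta_rot": [0, 0, 0]},
  {"gripper": 1, "linear": [0.002, -0.0002, 0], "delta_rot": [0, 0, 0]},
])

```text
clock: 29.8
position: [0.5638, -0.029, 0.0255]
ee_rot: [-0.0, 0.043, 0.999, 0.0]
contact_force: [-3.2, 0.8, -0.5]
width: 0.0001
gripper_force: 1.9
```

Call:
send_rows([
  {"gripper": 1, "linear": [0.001, -0.0001, 0], "delta_rot": [0, 0, 0]},
  {"gripper": 1, "linear": [0.001, -0.0001, 0], "delta_rot": [0, 0, 0]},
])

```text
clock: 30.0
position: [0.565, -0.0291, 0.0256]
ee_rot: [0.0, 0.043, 0.999, 0.0]
contact_force: [-3.4, 0.3, -0.2]
width: -0.0
gripper_force: 1.6
```

Call:
send_rows([
  {"gripper": 1, "linear": [0.001, -0.0001, 0], "delta_rot": [0, 0, 0]},
  {"gripper": 1, "linear": [0.0015, -0.0001, 0], "delta_rot": [0, 0, 0]},
])

```text
clock: 30.2
position: [0.5658, -0.0292, 0.0255]
ee_rot: [-0.0, 0.043, 0.999, 0.0]
contact_force: [-5.0, -0.2, -0.7]
width: 0.0002
gripper_force: 2.4
```

Call:
send_rows([
  {"gripper": 1, "linear": [0.001, -0.0001, 0], "delta_rot": [0, 0, 0]},
  {"gripper": 1, "linear": [0.001, -0.0001, 0], "delta_rot": [0, 0, 0]},
])

```text
clock: 30.4
position: [0.5658, -0.0292, 0.0254]
ee_rot: [-0.001, 0.043, 0.999, 0.0]
contact_force: [-5.7, -0.2, 0.0]
width: -0.0001
gripper_force: 2.9
```

Call:
send_rows([
  {"gripper": 1, "linear": [0.001, -0.0001, 0], "delta_rot": [0, 0, 0]},
  {"gripper": 1, "linear": [0.001, -0.0001, 0], "delta_rot": [0, 0, 0]},
])

```text
clock: 30.6
position: [0.5659, -0.0292, 0.0253]
ee_rot: [-0.002, 0.043, 0.999, 0.0]
contact_force: [-7.1, 1.0, 2.7]
width: -0.0003
gripper_force: 3.7
```

Call:
send_rows([
  {"gripper": 1, "linear": [0.001, -0.0001, 0], "delta_rot": [0, 0, 0]},
  {"gripper": 1, "linear": [0.001, -0.0001, 0], "delta_rot": [0, 0, 0]},
])

```text
clock: 30.8
position: [0.5659, -0.0292, 0.0253]
ee_rot: [-0.003, 0.043, 0.999, 0.0]
contact_force: [-8.9, 0.3, 2.7]
width: 0.0
gripper_force: 4.6
```

Call:
send_rows([
  {"gripper": 1, "linear": [0.0008, -0.0001, 0], "delta_rot": [0, 0, 0]},
  {"gripper": 1, "linear": [0.0008, -0.0001, 0], "delta_rot": [0, 0, 0]},
])

```text
clock: 31.0
position: [0.5659, -0.0292, 0.0253]
ee_rot: [-0.004, 0.043, 0.999, 0.0]
contact_force: [-10.9, 0.4, 4.7]
width: 0.0001
gripper_force: 5.2
```

Call:
send_rows([
  {"gripper": 1, "linear": [-0.006, 0.0005, 0], "delta_rot": [0, 0, 0]},
  {"gripper": 1, "linear": [-0.03, 0.0025, 0], "delta_rot": [0, 0, 0]},
  {"gripper": 1, "linear": [-0.07, 0.006, 0.03], "delta_rot": [0, 0, 0]},
  {"gripper": 1, "linear": [-0.11, 0.01, 0.07], "delta_rot": [0, 0, 0]},
  {"gripper": 1, "linear": [-0.15, 0.01, 0.11], "delta_rot": [0, 0, 0]},
  {"gripper": 1, "linear": [-0.19, 0.01, 0.14], "delta_rot": [0, 0, 0]},
  {"gripper": 1, "linear": [-0.22, 0.01, 0.15], "delta_rot": [0, 0, 0]},
  {"gripper": 1, "linear": [-0.22, 0.01, 0.15], "delta_rot": [0, 0, 0]},
])

```text
clock: 31.8
position: [0.3486, -0.0196, 0.1786]
ee_rot: [0.004, 0.044, 0.999, -0.001]
contact_force: [0.9, -0.4, -0.7]
width: -0.0
gripper_force: 0.0
```

```bash
python3 - <<'E'
from h import *
t=grab('top','t13'); im=t['pixels']
h=cv2.cvtColor(im,cv2.COLOR_BGR2HSV); m=cv2.inRange(h,(8,110,50),(24,255,255)); m[:,:400]=0;m[:,465:]=0;m[245:]=0;m[:155]=0
m=cv2.morphologyEx(m,cv2.MORPH_CLOSE,np.ones((3,3)))
c=max(cv2.findContours(m,cv2.RETR_EXTERNAL,cv2.CHAIN_APPROX_NONE)[0],key=cv2.contourArea)
print('hull',cv2.approxPolyDP(c,1.2,True).reshape(-1,2).tolist())
p=cv2.boxPoints(cv2.minAreaRect(c)); print(p.round(1).tolist(),px2w(t,p,.0417).round(4).tolist())
# thumb mark: dark within lid near mouth
r=im[212:242,415:442].astype(float).mean(2); 
print(r[::2,::2].round(0).astype(int))
g=np.clip(100-r,0,None)  # placeholder weight
s=np.median(r)-15; w=np.clip(s-r,0,None); w[:, :5]=0; w[:,-5:]=0; w[20:]=0
yy,xx=np.mgrid[212:242,415:442]; u=(w*xx).sum()/w.sum(); v=(w*yy).sum()/w.sum(); print('mark',u,v,px2w(t,[(u,v)],.0337))
print(t['s']['position'])
E
```

```text
hull [[417, 161], [414, 164], [407, 228], [417, 232], [436, 234], [448, 232], [453, 178], [452, 165]]
[[406.70001220703125, 231.39999389648438], [413.0, 160.5], [454.70001220703125, 164.10000610351562], [448.3999938964844, 235.10000610351562]] [[0.5757, 0.0118, 0.0417], [0.712, -0.0001, 0.0417], [0.7058, -0.0795, 0.0417], [0.5697, -0.0666, 0.0417]]
[[102 101 102 105 108 106 108 107 111 109 108 112 106 104]
 [107  99 100 106 109 106 109 110 112 109 110 113 107 101]
 [105  97 104 106 110 109 110 109 111 107 108 111 107 104]
 [100  99 103 108 107  98  91  91 104 108 108 113 103 104]
 [ 92 100 104 109  95  72  69  71  80  99 110 110 106  98]
 [ 91  96 105 106  84  71  69  68  66  89 108 109 107  98]
 [ 98 101 106 106  84  69  71  70  66  84 105 109 104  98]
 [104 101 106 108  94  72  71  69  70  93 105 109 104 103]
 [103 101 107 109 106  95  82  82  91 106 110 108 102 104]
 [104 106 107 107 108 108 107 110 108 107 111 107 101 104]
 [ 96  95  97  95  99 103 105 103 104 105 107 106 100 100]
 [106 106 104 106  95 100  97  96  90  93  98  97  98  94]
 [111 107 113 116 109 109 108 107 108 103 105 108 114 111]
 [114 112 115 119 115 113 109 111 109 111 112 112 114 113]
 [113 107 112 114 115 111 111 113 107 109 113 112 112 114]]
mark 427.94470638662665 223.34719245606516 [[ 0.59244935 -0.02981287  0.0337    ]]
[ 0.34862218 -0.01960659  0.17855857]
```

```bash
python3 -c "
from rig import sign_off
print(sign_off())"
```

```text
the job is handed in; nothing more can be done
None
```

The lid is on the box, plain end first, pushed under the catch to a hard stop (about 11 N at the end). The job is handed in at about 32 s, with no verdict returned. The last top view puts the thumb mark within 2 mm of its home place and shows no box movement; I didn't measure the mouse, sticky notes or clip again.

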